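# Load the rollers into the sloping bearing cage

## Task

Put the three bright steel rollers from the blue tray one by one into free pockets of the sloping brass cage, each lying fully home on its pocket's bottom. Two of the five pockets are still blocked by stuck strips: feel for it and use another pocket. Lower the rollers in gently, without slamming them into the cage. Leave the brown worn roller in the tray and do not disturb the other things on the bench.

Things in the scene. Friction and masses are not known exactly. Their poses are not given: they have to be found in the camera images.
- cage: brass roller cage, fixed plate 96 x 280 x 22 mm, sloping 30 deg: rises away from the robot, its face looks up and back at the robot. Origin: centre of the underside. x up the slope, y along the row of pockets, z the face's normal; face at z = 22 mm. Five rectangular pockets at y = -108, -54, 0, 54, 108 mm, each 38.5 mm along x by 26.5 mm along y, edges chamfered 1.5 mm, 14 mm deep if free
- stand: green steel stand, fixed, base 130 x 320 x 12 mm, carrying the cage (cage origin 40 mm above the table). Origin: centre of the underside. Two of the five pockets above it, different ones each time and not reported, are blocked by a hard stuck brass strip that leaves only 3 mm of depth: a roller lowered there strikes bottom 11 mm too high
- pocket0 (a point): pocket 0 of the cage (y = -108 mm in the cage's frame): the point where a roller's centre lies when it is fully home in it if the pocket is free, 2 mm below the face, 12 mm above the pocket's bottom. Axes as the cage's
- pocket1 (a point): pocket 1 of the cage (y = -54 mm in the cage's frame): the point where a roller's centre lies when it is fully home in it if the pocket is free, 2 mm below the face, 12 mm above the pocket's bottom. Axes as the cage's
- pocket2 (a point): pocket 2 of the cage (y = 0 mm in the cage's frame): the point where a roller's centre lies when it is fully home in it if the pocket is free, 2 mm below the face, 12 mm above the pocket's bottom. Axes as the cage's
- pocket3 (a point): pocket 3 of the cage (y = 54 mm in the cage's frame): the point where a roller's centre lies when it is fully home in it if the pocket is free, 2 mm below the face, 12 mm above the pocket's bottom. Axes as the cage's
- pocket4 (a point): pocket 4 of the cage (y = 108 mm in the cage's frame): the point where a roller's centre lies when it is fully home in it if the pocket is free, 2 mm below the face, 12 mm above the pocket's bottom. Axes as the cage's
- tray: blue roller tray, fixed, a plate 70 x 236 x 8 mm with four lanes 58 mm apart along its y, each a pair of rails 3 mm high that stops a roller from rolling. Origin: centre of the underside; lanes run along x
- roller0: bright steel bearing roller, 24 mm diameter, 36 mm long, about 0.13 kg, lying in a tray lane with its centre 20 mm above the table. Origin: its centre; its own x is the roller's axis (y and z roll with it). Any roller fits any free pocket, lying with its axis along the pocket's length (the cage's x)
- roller1: bright steel bearing roller, 24 mm diameter, 36 mm long, about 0.13 kg, lying in a tray lane with its centre 20 mm above the table. Origin: its centre; its own x is the roller's axis (y and z roll with it). Any roller fits any free pocket, lying with its axis along the pocket's length (the cage's x)
- roller2: bright steel bearing roller, 24 mm diameter, 36 mm long, about 0.13 kg, lying in a tray lane with its centre 20 mm above the table. Origin: its centre; its own x is the roller's axis (y and z roll with it). Any roller fits any free pocket, lying with its axis along the pocket's length (the cage's x)
- scrap: worn copper-brown roller, 24 mm diameter, only 22 mm long, in one of the tray's four lanes; not to be used, it stays in the tray. Origin: its centre; x is its axis
- oiler: yellow oil bottle with red cap, 52 mm diameter, 130 mm high, origin under its centre; bystander
- mug: blue mug, 72 mm across, 85 mm high, origin under its centre; bystander
- wrench: open-ended wrench lying on the bench, origin on its underside; bystander
- hammer: hammer lying on the bench, origin on its underside; bystander
- sleeve: steel sleeve standing on end, 48 mm outside diameter, 50 mm high, origin under its centre; bystander
- grease: red-banded steel tin, 72 mm diameter, 60 mm high, origin under its centre; bystander
- stub: aluminium bar stub standing on end, 40 mm diameter, 70 mm high, origin under its centre; bystander

How it is judged:
By the outcome, as a careful person would: the job done as asked, in the order asked, and still so for the second after the job is handed in, with the robot touching nothing.
It also fails if it takes over 72 s, if anything falls off the work surface, if the arm or the gripper's body presses on something with over 40 N, if the wrist force passes 120 N, or if a joint passes its speed limit or range.

## Robot

A 6-joint arm with a two-finger parallel gripper is mounted at the origin on the work surface. World frame = base frame: x ahead of the robot, y to its left, z up, the work surface at z = 0. Lengths are in m, angles in rad, forces in N, time in s.
With the tool pointing down it reaches from about 0.25 to 0.775 m from the base axis. Payload 4 kg.
Tool frame: the origin (TCP) lies on the centre line of the jaws, within the pads' length; the fingertips stand 14 mm ahead of it and the grasp point (between the pads) lies 5 mm behind it (robot.tcp_to_tips is the distance from the TCP to the fingertips, in m); z points along the fingers, y is the line along which they close (so a half turn about z gives the same grasp; the last joint's range is limited). The gripper opens to 94 mm and grips with 3 to 60 N. Pads are 16 mm wide; open, the fingers measure 119 mm over their backs; the gripper's body (75 mm by 177 mm) begins 78 mm behind the grasp point.
Start: joints at [1.072, 0.087, 1.371, -0, 1.684, -0.103], TCP at [0.212, 0.507, 0.22] pointing down, gripper open.
Joint ranges: [-3.1, 3.1], [-0.76, 2.03], [0.27, 2.55], [-1.08, 4.22], [0.17, 2.65], [-2.57, 2.57]. Speed limits (rad/s): [2.79, 2.79, 3.14, 3.14, 3.14, 3.14].

## Interface

Orientations are given as [roll, pitch, yaw] about the fixed x, y, z axes, in that order (R = Rz(yaw) Ry(pitch) Rx(roll)).
In Python, from bench import robot gives the robot as it stands.
- The arm moves only by the tool carry_out, never from a script. Its argument "increments" is a list of rows, each a list of 3 entries, a list of its own where there are three numbers: the closure in counts, from 0 (fully open) to 255 (shut), then the shift along the tool's x, y, z in mm, then the turn about the tool's z in degrees. In form: [[fingers, [dx, dy, dz], twist], ...]. A call has 1 to 8 rows; each row shifts and turns the commanded pose from where the row before left it, along the tool's axes as they then stand; what a row does not reach is not made up. A row lasts 1/10 s, in which the tool goes at most 50 mm and 8.59 degrees, less where a joint would pass 70% of its speed; a pose out of reach is approached as far as the arm can. A call with a gripper value outside its range is refused whole. The fingers move at their own pace and stop on an object; the grip force is fixed at half the most. Time passes only in rows, so rows that do not move let the fingers close. It gives the time, the measured TCP pose, the force, the opening and the grip force at its end, in the units of the state.
- robot.get_obs(): the state, without advancing time (a new reading comes with each control period).
- robot.snapshot(name): name is "scene" or "top" or "wrist"; returns the picture (420x560x3 uint8, blue, green, red); there is no depth.
- robot.get_calibration(name): a dict with "vfov" (degrees; the focal length in pixels is half the picture's height over the tangent of half this angle, whatever the lens; pixels are square), "cx", "cy" (the principal point, pixels), "T" (4x4, takes a point from camera to world coordinates). Camera axes: x right, y down, z forward; pixel columns grow to the right and rows downward; lengths in m; the calibration is good to about 2 mm. The wrist camera is an equidistant fisheye: a pixel r from the principal point sees the ray r / f radians off the axis. A picture is of the moment at which its call begins: read the wrist's pose just before it. get_calibration takes no time and is no camera call; for the wrist camera it gives the pose at the moment of the call.
- robot.close_job(): hands the job in; it is judged then, once.
The state is a dict: "time": time; "joint_positions": joint angles; "qvel": joint speeds; "joint_torque": joint torques, N m; "tool_pos": TCP position; "ee_rot": TCP orientation; "wrist_force": force on the tool from outside, world axes, zero at the start; "wrist_torque": the same for the moment, N m; "width": finger opening in m; "finger_force": force on a finger pad.
Only numpy, scipy, OpenCV 4.12 (cv2) and the standard library are available. Lean on these libraries where they do the work, as an engineer would, in place of code of your own. Each camera call takes 0.05 s, during which the arm holds its last target. There are 200 camera calls.

## Working session

There is one attempt and no reset: what is moved stays moved. The work goes in short steps, Python scripts to look and compute and a tool call to move; the robot and the scene stay as the last step left them, time stands still between calls to the robot, and variables do not carry over. Pictures are saved under pics/ and viewed, at most 10 in all, crops included, and the job is handed in when it is done.

Besides the shell and the picture viewer there is one more tool, called after "Call:" in YAML: its name, and indented under it one key for each argument. carry_out: Moves the arm, as the interface text tells. Its arguments: {"type":"object","properties":{"increments":{"type":"array","items":{"type":"array"}}},"required":["increments"]}

```bash
ls; mkdir -p pics; python3 - <<'E'
from bench import robot
import cv2
o=robot.get_obs();print(o)
for n in("scene","top"):
    cv2.imwrite(f"pics/{n}0.png",robot.snapshot(n)); print(n,robot.get_calibration(n))
print(robot.get_calibration("wrist"))
E
```

```text
pics
{'time': 0.0, 'joint_positions': array([ 1.07188163e+00,  8.79521982e-02,  1.37227007e+00, -4.88274757e-06,
        1.68360229e+00, -1.03096888e-01]), 'qvel': array([ 0.00031412,  0.00013526, -0.00024708, -0.00046896,  0.00153632,
        0.00037605]), 'joint_torque': array([-9.32787625e-04, -3.40188611e+01, -3.02422714e+01,  7.17436709e-02,
        3.31708894e-02, -1.76580261e-04]), 'tool_pos': array([0.21180926, 0.50700597, 0.21829767]), 'ee_rot': array([-3.13937210e+00, -2.24867585e-04,  2.74577405e+00]), 'wrist_force': array([ 0.07802166,  0.30734499, -0.26869136]), 'wrist_torque': array([-0.02631594, -0.02136173, -0.03415233]), 'finger_force': 0.0, 'width': 0.0940628504974167}
scene {'vfov': 49.748856876996754, 'cx': 282.29476322585504, 'cy': 213.91058174358903, 'T': array([[ 0.35517683,  0.74186111, -0.56876314,  1.28912819],
       [ 0.93479768, -0.28294157,  0.21470297, -0.28566353],
       [-0.00164695, -0.60793598, -0.79398434,  1.07020911],
       [ 0.        ,  0.        ,  0.        ,  1.        ]])}
top {'vfov': 42.01174288503112, 'cx': 280.8342385641516, 'cy': 213.67317671641882, 'T': array([[-0.01014146, -0.99585223,  0.09041835,  0.41642549],
       [-0.99994132,  0.00975535, -0.00471121, -0.01901067],
       [ 0.0038096 , -0.09046082, -0.99589273,  1.56777607],
       [ 0.        ,  0.        ,  0.        ,  1.        ]])}
{'vfov': 65.70646984690485, 'cx': 277.2221709316162, 'cy': 205.56590032552674, 'T': array([[ 0.38473736,  0.89031683,  0.2435428 ,  0.14065707],
       [ 0.92302551, -0.37080715, -0.10259614,  0.53817762],
       [-0.00103566,  0.26426879, -0.96444851,  0.38427343],
       [ 0.        ,  0.        ,  0.        ,  1.        ]])}
```

View pics/top0.png

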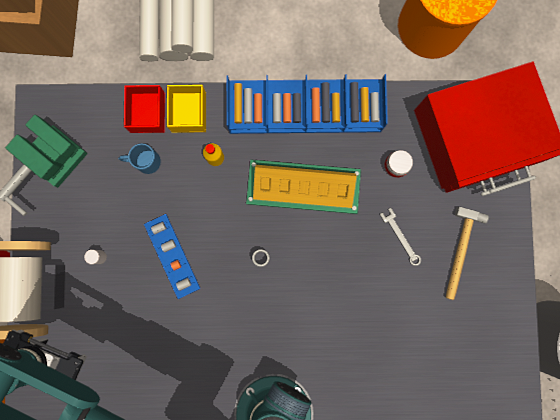

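View pics/scene0.png

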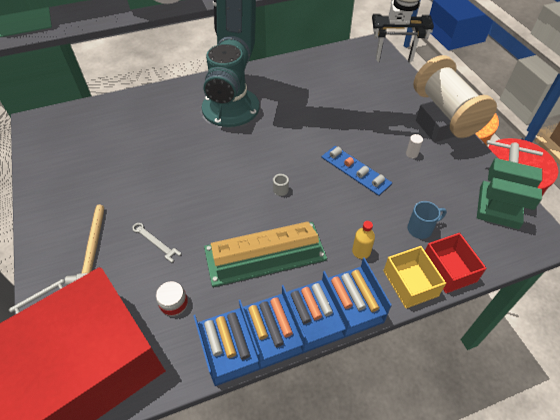

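Top view: the tray lanes are at about (158,228), (167,246), (176,265, the brown one) and (184,284). The stand runs from (248,160) to (361,213). Next I compute rough world positions.

```bash
cat > h.py <<'E'
import numpy as np, cv2
from bench import robot
def ray(name,u,v,c=None):
    c=c or robot.get_calibration(name); f=210/np.tan(np.radians(c['vfov']/2))
    x,y=u-c['cx'],v-c['cy']
    if name=='wrist':
        r=np.hypot(x,y)+1e-9; t=r/f; d=np.array([x/r*np.sin(t),y/r*np.sin(t),np.cos(t)])
    else: d=np.array([x/f,y/f,1])
    return c['T'][:3,3],c['T'][:3,:3]@d
def on_z(name,u,v,z,c=None):
    o,d=ray(name,u,v,c); return o+d*(z-o[2])/d[2]
def proj(name,P,c=None):
    c=c or robot.get_calibration(name); f=210/np.tan(np.radians(c['vfov']/2))
    p=c['T'][:3,:3].T@(np.asarray(P)-c['T'][:3,3])
    if name=='wrist':
        r=np.hypot(p[0],p[1])+1e-12; t=np.arctan2(r,p[2]); return np.array([c['cx']+f*t*p[0]/r,c['cy']+f*t*p[1]/r])
    return np.array([c['cx']+f*p[0]/p[2],c['cy']+f*p[1]/p[2]])
def togo(P,ax):
    "shift in tool mm and twist in deg to bring TCP to P with tool x along horizontal direction angle ax (mod pi)"
    from scipy.spatial.transform import Rotation as R
    o=robot.get_obs(); M=R.from_euler('xyz',o['ee_rot']).as_matrix()
    s=M.T@(np.asarray(P)-o['tool_pos'])*1000
    t=np.arctan2(M[1,0],M[0,0]); d=(ax-t+np.pi/2)%np.pi-np.pi/2
    return s.round(1), round(-np.degrees(d),1), o['tool_pos'].round(4), o['joint_positions'].round(2)
E
python3 - <<'E'
from h import *
for uv in[(158,228),(167,246),(176,265),(184,284)]: print(on_z('top',*uv,.02).round(3))
im=cv2.imread('pics/top0.png'); hsv=cv2.cvtColor(im,cv2.COLOR_BGR2HSV)
def big(lo,hi,x0,x1,y0,y1):
    m=cv2.inRange(hsv,lo,hi); k=np.zeros_like(m);k[y0:y1,x0:x1]=m[y0:y1,x0:x1]
    p=cv2.findNonZero(k); return cv2.boxPoints(cv2.minAreaRect(p))
b=big((50,80,40),(85,255,255),235,375,145,225)
w=np.array([on_z('top',*p,.012) for p in b]); print('stand',w.round(3),w.mean(0))
b=big((100,120,60),(125,255,255),140,205,205,305)
t=np.array([on_z('top',*p,.008) for p in b]); print('tray',t.round(3),t.mean(0))
for q in (w,t):
    for i in(0,1):
        e=q[i+1]-q[i]; print(np.linalg.norm(e),np.degrees(np.arctan2(e[1],e[0])))
E
```

```text
[0.52  0.322 0.02 ]
[0.468 0.296 0.02 ]
[0.415 0.27  0.02 ]
[0.361 0.247 0.02 ]
stand [[ 0.587  0.074  0.012]
 [ 0.717  0.062  0.012]
 [ 0.686 -0.258  0.012]
 [ 0.556 -0.244  0.012]] [ 0.63645402 -0.09169187  0.012     ]
tray [[0.533 0.368 0.008]
 [0.563 0.303 0.008]
 [0.348 0.204 0.008]
 [0.32  0.268 0.008]] [0.44105734 0.28543782 0.008     ]
0.1302607602335611 -5.191117717502058
0.32164028154355784 -95.5737673647338
0.07111721168296246 -65.58631386442124
0.23609814419204633 -155.1139192879838
```

```bash
python3 - <<'E'
from h import *
print(togo((.4673,.2976,.14),np.radians(-65.3)))
E
```

```text
(array([-316.5,  -94.6,   78.6]), np.float64(42.6), array([0.2119, 0.5071, 0.2185]), array([ 1.07,  0.09,  1.37, -0.  ,  1.68, -0.1 ]))
```

Call:
carry_out:
  increments:
    - [119, [-45, -13.5, 8], 0]
    - [119, [-45, -13.5, 8], 0]
    - [119, [-45, -13.5, 8], 0]
    - [119, [-45, -13.5, 10], 0]
    - [119, [-45, -13.5, 10], 0]
    - [119, [-45, -13.5, 15], 0]
    - [119, [-46.5, -13.6, 19.6], 0]

```text
time: 0.8
tool_pos: [0.4675, 0.2982, 0.1416]
ee_rot: [3.14, 0.001, 2.746]
wrist_force: [-0.3, 0.5, 0.3]
width: 0.0501
finger_force: 0.0
```

Call:
carry_out:
  increments:
    - [119, [0, 0, 0], 8.5]
    - [119, [0, 0, 0], 8.5]
    - [119, [0, 0, 0], 8.5]
    - [119, [0, 0, 0], 8.5]
    - [119, [0, 0, 0], 8.5]
    - [119, [0, 0, 0], 0]
    - [119, [0, 0, 0], 0]

```text
time: 1.5
tool_pos: [0.4657, 0.2994, 0.1413]
ee_rot: [-3.141, -0.0, 2.007]
wrist_force: [-0.6, -0.3, 0.5]
width: 0.0502
finger_force: 0.0
```

```bash
python3 - <<'E'
from h import *
c=robot.get_calibration('wrist'); im=robot.snapshot('wrist'); cv2.imwrite('pics/w1.png',im)
o=robot.get_obs();print(o['time'],o['wrist_force'],o['width'],togo((.4673,.2976,.14),np.radians(-65.3)))
for k in(87,29,-29,-87):
    p=np.array([.441+.908*k/1000,.2855+.418*k/1000,.032]);print(k,proj('wrist',p,c).round())
np.save('w1.npy',c,allow_pickle=True)
E
```

```text
1.55 [-0.46868135  1.03329283 -0.25232645] 0.049743233215719815 (array([-2.3,  0.6,  1.4]), np.float64(0.3), array([0.4658, 0.2994, 0.1414]), array([0.47, 0.12, 1.49, 0.  , 1.53, 0.03]))
87 [342. 211.]
29 [278. 211.]
-29 [213. 211.]
-87 [153. 210.]
```

View pics/w1.png

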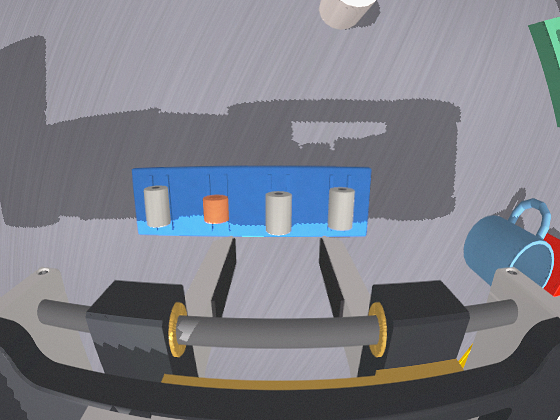

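The wrist view shows the rollers with near ends at about (157,227), (279,235) and (342,231). The brown one is at (216,209). Next I measure their centres from the edges.

```bash
python3 - <<'E'
from h import *
c=np.load('w1.npy',allow_pickle=True).item(); im=cv2.imread('pics/w1.png'); hsv=cv2.cvtColor(im,cv2.COLOR_BGR2HSV)
m=cv2.inRange(hsv,(0,0,60),(179,70,255)); k=np.zeros_like(m);k[172:240,137:365]=m[172:240,137:365]
k=cv2.morphologyEx(k,cv2.MORPH_OPEN,np.ones((4,4)))
n,l,s,ce=cv2.connectedComponentsWithStats(k)
a=np.array([np.cos(np.radians(114.7)),np.sin(np.radians(114.7))]); b=np.array([.908,.418]); t0=np.array([.441,.2855])
for i in range(1,n):
    x,y,w,h,ar=s[i]
    if ar<300: continue
    # candidate model: fit centre by matching projected outline box
    from scipy.optimize import least_squares
    def box(p):
        P=[]
        for e in(-.018,.018):
            for th in np.linspace(0,2*np.pi,40):
                q=t0+a*(p[0]+e)+b*(p[1]+.012*np.cos(th)); P.append(proj('wrist',[q[0],q[1],.02+.012*np.sin(th)],c))
        P=np.array(P); return np.r_[P.min(0),P.max(0)]
    r=least_squares(lambda p:box(p)-np.array([x,y,x+w,y+h]),[0,(x+w/2-247)/1100])
    print(s[i],(r.x*1000).round(1),r.fun.round(1),(t0+a*r.x[0]+b*r.x[1]).round(4))
# tray outline check
m=cv2.inRange(hsv,(95,120,60),(125,255,255)); k=np.zeros_like(m);k[150:245,120:385]=m[150:245,120:385]
bb=cv2.boxPoints(cv2.minAreaRect(cv2.findNonZero(k))); w=np.array([on_z('wrist',*p,.008,c) for p in bb]); print(w.round(4),w.mean(0).round(4))
E
```

```text
[145 187  26  41 954] [ -0.3 -85.8] [-0.8 -0.9  0.8  0.9] [0.3632 0.2493]
[ 329  188   27   44 1044] [-1.6 89.3] [-0.4 -0.1  0.4  0.1] [0.5228 0.3214]
[ 267  192   26   44 1079] [-5.8 31.1] [-0.2 -0.4  0.2  0.4] [0.4716 0.2933]
[[0.3198 0.272  0.008 ]
 [0.5311 0.369  0.008 ]
 [0.566  0.307  0.008 ]
 [0.3429 0.2011 0.008 ]] [0.4399 0.2873 0.008 ]
```

```bash
python3 - <<'E'
from h import *
print(togo((.4716,.2933,.030),np.radians(-65.1)))
E
```

```text
(array([ -8. ,   2.7, 111.4]), np.float64(0.1), array([0.4658, 0.2994, 0.1414]), array([0.47, 0.12, 1.49, 0.  , 1.53, 0.03]))
```

Call:
carry_out:
  increments:
    - [119, [-4, 1.5, 30], 0]
    - [119, [-4, 1, 30], 0]
    - [119, [0, 0, 25], 0]
    - [119, [0, 0, 15], 0]
    - [119, [0, 0, 11], 0]
    - [119, [0, 0, 0], 0]

```text
time: 2.15
tool_pos: [0.4708, 0.293, 0.0294]
ee_rot: [-3.139, 0.0, 2.005]
wrist_force: [0.1, -0.5, -0.1]
width: 0.05
finger_force: 0.0
```

Call:
carry_out:
  increments:
    - [150, [0, 0, 0], 0]
    - [180, [0, 0, 0], 0]
    - [255, [0, 0, 0], 0]
    - [255, [0, 0, 0], 0]
    - [255, [0, 0, 0], 0]
    - [255, [0, 0, 0], 0]

```text
time: 2.75
tool_pos: [0.4699, 0.2926, 0.0317]
ee_rot: [-3.138, 0.0, 2.004]
wrist_force: [-5.8, -3.1, 5.8]
width: 0.0232
finger_force: 30.0
```

Call:
carry_out:
  increments:
    - [255, [0, 0, -20], 0]
    - [255, [0, 0, -40], 0]
    - [255, [0, 0, -50], 0]
    - [255, [0, 0, -50], 0]
    - [255, [0, 0, 0], -8.5]
    - [255, [0, 0, 0], -8.5]
    - [255, [0, 0, 0], -8.5]
    - [255, [0, 0, 0], -8.5]

```text
time: 3.55
tool_pos: [0.4717, 0.2933, 0.1911]
ee_rot: [3.141, 0.0, 2.604]
wrist_force: [-0.8, 0.2, -1.0]
width: 0.023
finger_force: 30.0
```

Call:
carry_out:
  increments:
    - [255, [0, 0, 0], -8.5]
    - [255, [0, 0, 0], -8.5]
    - [255, [0, 0, 0], -8.5]
    - [255, [0, 0, 0], 0]
    - [255, [0, 0, 0], 0]

```text
time: 4.05
tool_pos: [0.4716, 0.2933, 0.1908]
ee_rot: [3.141, 0.0, 3.04]
wrist_force: [-0.5, 0.5, -2.4]
width: 0.0232
finger_force: 30.0
```

```bash
cat >> h.py <<'E'
from scipy.spatial.transform import Rotation as Rot
CX,CY,YAW=.6365,-.0917,-5.4
def cage(p,cx=None,cy=None,yaw=None):
    cx=CX if cx is None else cx; cy=CY if cy is None else cy; yaw=YAW if yaw is None else yaw
    R=Rot.from_euler('xyz',[0,-30,yaw],degrees=True).as_matrix()
    return np.array([cx,cy,.04])+R@np.asarray(p,float)
E
python3 - <<'E'
from h import *
print(cage((0,0,.02)), togo((.61,-.09,.2),np.radians(YAW)), robot.get_obs()['width'])
E
```

```text
[ 0.62654438 -0.09075892  0.05732051] (array([-176.7, -367.2,   -9.2]), np.float64(-0.4), array([0.4716, 0.2933, 0.1908]), array([ 0.45,  0.11,  1.41,  0.  ,  1.63, -1.01])) 0.023161815485988925
```

Call:
carry_out:
  increments:
    - [255, [-22, -44, -2], 0]
    - [255, [-22, -44, -2], 0]
    - [255, [-22, -44, -2], 0]
    - [255, [-22, -44, -2], 0]
    - [255, [-22, -44, -1], 0]
    - [255, [-22, -44, 0], 0]
    - [255, [-22, -44, 0], 0]
    - [255, [-22, -44, 0], 0]

```text
time: 4.85
tool_pos: [0.6124, -0.0764, 0.1999]
ee_rot: [3.141, 0.001, 3.04]
wrist_force: [1.7, 0.4, -1.6]
width: 0.0235
finger_force: 30.0
```

Call:
carry_out:
  increments:
    - [255, [0, -15, 0], -0.4]
    - [255, [0, 0, 0], 0]
    - [255, [0, 0, 0], 0]

```text
time: 5.15
tool_pos: [0.6103, -0.0889, 0.1996]
ee_rot: [3.141, -0.0, 3.048]
wrist_force: [-0.8, 0.1, -1.6]
width: 0.0231
finger_force: 30.0
```

```bash
python3 - <<'E'
from h import *
c=robot.get_calibration('wrist'); im=robot.snapshot('wrist'); cv2.imwrite('pics/w2.png',im)
np.save('w2.npy',c,allow_pickle=True)
print(togo((.61,-.09,.2),np.radians(YAW)))
for k in range(5): print(k,[proj('wrist',cage((x,-.108+.054*k+y,.022)),c).round() for x,y in((-.01925,-.01325),(.01925,.01325))])
E
```

```text
(array([ 0.2, -1.9, -0.2]), np.float64(0.1), array([ 0.6103, -0.0882,  0.1998]), array([-0.24,  0.24,  1.23,  0.  ,  1.67, -1.71]))
0 [array([159., 196.]), array([181., 232.])]
1 [array([209., 195.]), array([233., 233.])]
2 [array([262., 195.]), array([289., 233.])]
3 [array([316., 195.]), array([343., 233.])]
4 [array([368., 196.]), array([395., 232.])]
```

View pics/w2.png

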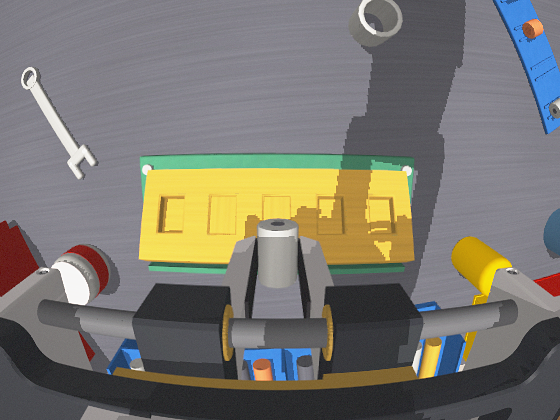

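The view shows the cage with pockets at about x=172, 222, 277, 330 and 381, in rows 195–235. The roller is held at (277,250). I zoom in to check the cage alignment and the pocket depths.

```bash
python3 - <<'E'
from h import *
im=cv2.imread('pics/w2.png')[150:280,130:425]; im=cv2.resize(im,None,fx=2.7,fy=2.7,interpolation=cv2.INTER_CUBIC)
cv2.imwrite('pics/w2c.png',im)
E
```

```text
(no output)
```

View pics/w2c.png

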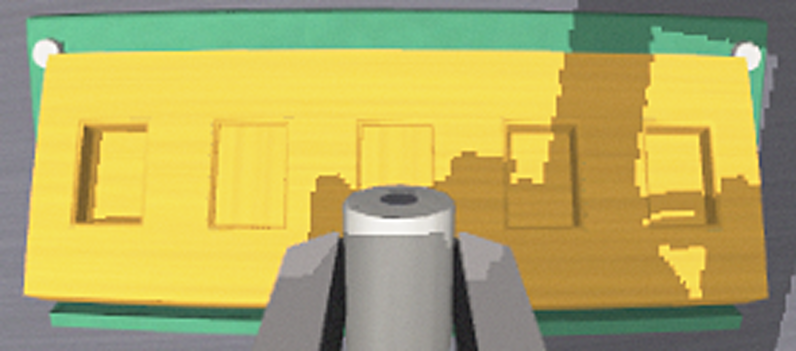

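```bash
python3 - <<'E'
from h import *
from scipy.optimize import least_squares
c=np.load('w2.npy',allow_pickle=True).item()
a,b=.02075,.01475
obs=[]
def add(k,sx,sy,u,v): obs.append(((sx*a,-.108+.054*k+sy*b,.022),(130+u/2.7,150+v/2.7)))
add(0,-1,-1,79,121);add(0,1,-1,73,223)
for k,q in {1:((213,121),(289,121),(209,228),(286,229)),3:((505,120),(577,121),(504,228),(581,229))}.items():
    for (sx,sy),p in zip(((-1,-1),(-1,1),(1,-1),(1,1)),q): add(k,sx,sy,*p)
add(2,-1,-1,357,120);add(2,-1,1,437,120);add(4,-1,-1,643,121);add(4,-1,1,712,122);add(4,1,1,717,224)
for sx,sy,u,v in((-1,-1,48,52),(-1,1,745,56),(1,-1,25,297),(1,1,768,297)): obs.append(((sx*.048,sy*.14,.022),(130+u/2.7,150+v/2.7)))
f=lambda p:np.ravel([proj('wrist',cage(P,p[0],p[1],p[2]),c)-q for P,q in obs])
r=least_squares(f,[.6365,-.0917,-5.4],x_scale=[.01,.01,1],loss='soft_l1'); print(r.x, np.round(f(r.x).reshape(-1,2),1).tolist())
E
```

```text
[ 0.63703713 -0.09028989 -5.46729202] [[0.1, -0.3], [-1.0, 1.0], [0.1, -0.6], [0.7, -0.6], [-0.5, 0.2], [0.5, 0.2], [-1.3, -0.1], [0.7, -0.3], [0.2, 0.7], [1.2, 0.0], [-0.2, -0.3], [-0.4, -0.2], [-0.7, -0.1], [0.2, -0.3], [1.6, 1.1], [-0.3, 1.2], [-0.0, 0.3], [-0.2, -0.5], [-0.4, -0.1]]
```

```bash
sed -i 's/^CX,CY,YAW=.*/CX,CY,YAW=.6370,-.0903,-5.47/' h.py; python3 - <<'E'
from h import *
c=np.load('w2.npy',allow_pickle=True).item(); o=robot.get_obs(); M=Rot.from_euler('xyz',o['ee_rot']).as_matrix()
for x in(.016,.018,.020):
  for z in(.008,.010,.012): print(x,z,proj('wrist',o['tool_pos']+M@[x,0,z],c).round(1))
Y=np.radians(YAW)
for n,p in (('solid34',(0,.081,.034)),('pocket3 face-touch',(0,.054,.034)),('p3 home',(0,.054,.02))):
    print(n,cage(p).round(4),togo(cage(p)+[0,0,.010],Y))
E
```

```text
0.016 0.008 [276.1 228.8]
0.016 0.01 [276.1 227.7]
0.016 0.012 [276.1 226.5]
0.018 0.008 [276.1 225.5]
0.018 0.01 [276.1 224.3]
0.018 0.012 [276.1 223.2]
0.02 0.008 [276.1 222.1]
0.02 0.01 [276.1 221. ]
0.02 0.012 [276.1 219.9]
solid34 [ 0.6278 -0.008   0.0694] (array([-10. ,  81.3, 120.4]), np.float64(0.2), array([ 0.6103, -0.0882,  0.1998]), array([-0.24,  0.24,  1.23,  0.  ,  1.67, -1.71]))
pocket3 face-touch [ 0.6252 -0.0349  0.0694] (array([ -9.9,  54.3, 120.4]), np.float64(0.2), array([ 0.6103, -0.0882,  0.1998]), array([-0.24,  0.24,  1.23,  0.  ,  1.67, -1.71]))
p3 home [ 0.6322 -0.0356  0.0573] (array([-16.9,  54.2, 132.5]), np.float64(0.2), array([ 0.6103, -0.0882,  0.1998]), array([-0.24,  0.24,  1.23,  0.  ,  1.67, -1.71]))
```

Call:
carry_out:
  increments:
    - [255, [-5, 40, 30], 0.2]
    - [255, [-5, 40, 30], 0]
    - [255, [0, 0, 30], 0]
    - [255, [0, 0, 17], 0]
    - [255, [0, 0, 0], 0]

```text
time: 5.7
tool_pos: [0.6252, -0.0082, 0.0895]
ee_rot: [3.141, -0.007, 3.049]
wrist_force: [0.0, 0.8, -1.1]
width: 0.0232
finger_force: 30.0
```

Call:
carry_out:
  increments:
    - [255, [0, 0, 2], 0]
    - [255, [0, 0, 2], 0]
    - [255, [0, 0, 2], 0]
    - [255, [0, 0, 0], 0]

```text
time: 6.1
tool_pos: [0.629, -0.0109, 0.0893]
ee_rot: [3.141, 0.004, 3.046]
wrist_force: [0.0, 1.5, 3.0]
width: 0.0231
finger_force: 30.0
```

Call:
carry_out:
  increments:
    - [255, [0, 0, 1.5], 0]
    - [255, [0, 0, 1.5], 0]
    - [255, [0, 0, 0], 0]

```text
time: 6.4
tool_pos: [0.629, -0.0109, 0.0885]
ee_rot: [3.141, 0.005, 3.046]
wrist_force: [-3.9, 0.9, 11.0]
width: 0.0234
finger_force: 30.0
```

Call:
carry_out:
  increments:
    - [255, [0, 0, 1.5], 0]
    - [255, [0, 0, 1.5], 0]
    - [255, [0, 0, 0], 0]

```text
time: 6.7
tool_pos: [0.6291, -0.0109, 0.0861]
ee_rot: [3.141, 0.005, 3.046]
wrist_force: [-4.4, 1.1, 13.0]
width: 0.0232
finger_force: 30.0
```

Call:
carry_out:
  increments:
    - [255, [0, 0, 1.5], 0]
    - [255, [0, 0, 1.5], 0]
    - [255, [0, 0, 0], 0]

```text
time: 7.0
tool_pos: [0.6292, -0.0109, 0.0831]
ee_rot: [3.141, 0.005, 3.046]
wrist_force: [-4.6, 2.2, 12.6]
width: 0.0231
finger_force: 30.0
```

Call:
carry_out:
  increments:
    - [255, [0, 0, 1.5], 0]
    - [255, [0, 0, 0], 0]

```text
time: 7.2
tool_pos: [0.6294, -0.0109, 0.0817]
ee_rot: [3.141, 0.006, 3.046]
wrist_force: [-4.8, 2.2, 13.1]
width: 0.0234
finger_force: 30.0
```

Call:
carry_out:
  increments:
    - [255, [0, 0, 1], 0]
    - [255, [0, 0, 0], 0]

```text
time: 7.4
tool_pos: [0.6294, -0.0109, 0.0808]
ee_rot: [3.141, 0.006, 3.046]
wrist_force: [-4.9, 2.0, 13.6]
width: 0.0234
finger_force: 30.0
```

Call:
carry_out:
  increments:
    - [255, [0, 0, 1], 0]
    - [255, [0, 0, 0], 0]

```text
time: 7.6
tool_pos: [0.6295, -0.0109, 0.0799]
ee_rot: [3.141, 0.006, 3.046]
wrist_force: [-4.8, 0.2, 13.0]
width: 0.0233
finger_force: 30.0
```

Call:
carry_out:
  increments:
    - [255, [0, 0, 1], 0]
    - [255, [0, 0, 0], 0]

```text
time: 7.8
tool_pos: [0.6296, -0.0109, 0.0789]
ee_rot: [3.141, 0.006, 3.046]
wrist_force: [-4.6, 1.4, 14.0]
width: 0.0232
finger_force: 30.0
```

Call:
carry_out:
  increments:
    - [255, [0, 0, 0.7], 0]
    - [255, [0, 0, 0], 0]

```text
time: 8.0
tool_pos: [0.6297, -0.011, 0.0784]
ee_rot: [3.141, 0.007, 3.046]
wrist_force: [-4.2, 2.0, 13.6]
width: 0.0237
finger_force: 30.0
```

```bash
python3 - <<'E'
from h import *
c=robot.get_calibration('wrist'); im=robot.snapshot('wrist'); np.save('w3.npy',c,allow_pickle=True)
im=cv2.resize(im[140:330,160:420],None,fx=3,fy=3,interpolation=cv2.INTER_CUBIC); cv2.imwrite('pics/w3.png',im)
E
```

```text
(no output)
```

View pics/w3.png

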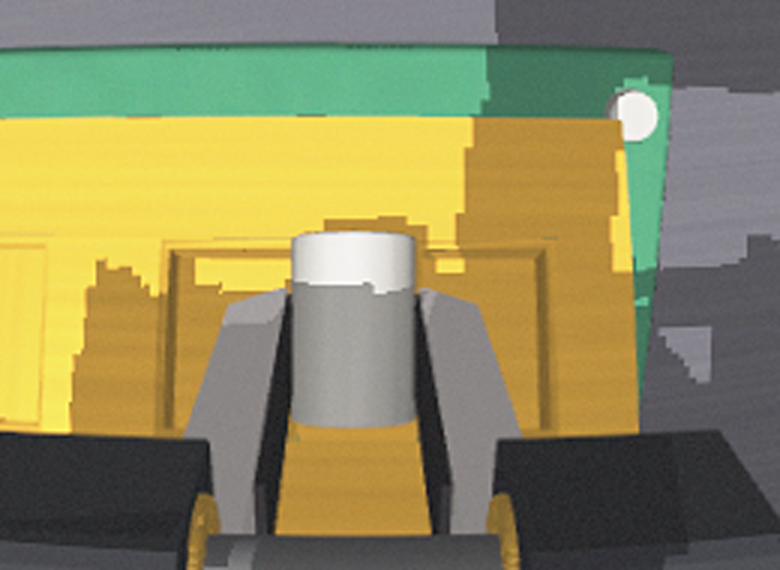

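The picture shows the roller tilted to lie along the slope at (353,330), between pockets 3 and 4. I press a little further for firm line contact.

Call:
carry_out:
  increments:
    - [255, [0, 0, 0.7], 0]
    - [255, [0, 0, 0], 0]

```text
time: 8.25
tool_pos: [0.6298, -0.0109, 0.0778]
ee_rot: [3.141, 0.007, 3.046]
wrist_force: [-3.8, 0.5, 14.2]
width: 0.0232
finger_force: 30.0
```

Call:
carry_out:
  increments:
    - [255, [0, 0, 0.7], 0]
    - [255, [0, 0, 0], 0]

```text
time: 8.45
tool_pos: [0.6298, -0.011, 0.0772]
ee_rot: [3.141, 0.007, 3.046]
wrist_force: [-4.8, 1.7, 15.5]
width: 0.0235
finger_force: 30.0
```

```bash
python3 - <<'E'
from h import *
o=robot.get_obs(); print(o['tool_pos'],o['wrist_force'],o['wrist_torque'])
M=Rot.from_euler('xyz',o['ee_rot']).as_matrix(); c=robot.get_calibration('wrist')
# predicted crop pixels for roller outline flat on slope
for t in(20,25,30):
  for x in (-.018,.018):
    a=np.radians(t); P=o['tool_pos']-[0,0,.0095]+Rot.from_euler('xyz',[0,-t,YAW],degrees=True).as_matrix()@[x,0,.012]
    print(t,x,((proj('wrist',P,c)-[160,140])*3).round())
E
```

```text
[ 0.62979854 -0.01098826  0.07720693] [-4.7990605   1.74096552 15.54310152] [0.27680091 0.62219994 0.00402747]
20 -0.018 [344. 247.]
20 0.018 [344. 441.]
25 -0.018 [344. 242.]
25 0.018 [344. 437.]
30 -0.018 [345. 238.]
30 0.018 [344. 432.]
```

```bash
sed -i 's/^CX,CY,YAW=.*/CX,CY,YAW=.6370,-.0915,-5.47/' h.py; python3 - <<'E'
from h import *
c=np.load('w3.npy',allow_pickle=True).item()
pp=lambda *p:((proj('wrist',cage(p),c)-[160,140])*3).round(1)
a,b=.02075,.01475
print('p3 TL (165,241)',pp(-a,.054-b,.022),'p4 TR (548,247)',pp(-a,.108+b,.022),'p2 TR(45,243) BR(42,425)',pp(-a,b,.022),pp(a,b,.022), 'face front (300,117)',pp(-.048,.065,.022))
for x in(-.018,.018): print(x,pp(x,.081,.046))
E
```

```text
p3 TL (165,241) [156.6 239.8] p4 TR (548,247) [548.  239.8] p2 TR(45,243) BR(42,425) [ 47.7 238.9] [ 38.7 430.7] face front (300,117) [279.  117.7]
-0.018 [352.8 228.7]
0.018 [352.9 423.6]
```

Call:
carry_out:
  increments:
    - [255, [2, 0, -8], 0]
    - [255, [2, 0, -8], 0]
    - [255, [0, 0, 0], 0]
    - [255, [0, 0, 0], 0]

```text
time: 8.85
tool_pos: [0.6236, -0.0108, 0.087]
ee_rot: [-3.142, -0.001, 3.046]
wrist_force: [-1.1, -0.1, -1.3]
width: 0.0233
finger_force: 30.0
```

Call:
carry_out:
  increments:
    - [255, [0, -40, 0], 0]
    - [255, [0, -40, 0], 0]
    - [255, [0, 0, 0], 0]
    - [255, [0, 0, 0], 0]

```text
time: 9.25
tool_pos: [0.6156, -0.0909, 0.0863]
ee_rot: [3.141, -0.002, 3.044]
wrist_force: [-0.5, -0.0, -1.7]
width: 0.0233
finger_force: 30.0
```

```bash
python3 - <<'E'
from h import *
c=robot.get_calibration('wrist'); im=robot.snapshot('wrist'); np.save('w4.npy',c,allow_pickle=True)
im=cv2.resize(im[140:330,160:420],None,fx=3,fy=3,interpolation=cv2.INTER_CUBIC); cv2.imwrite('pics/w4.png',im)
o=robot.get_obs(); print(o['tool_pos'],o['wrist_force'],o['ee_rot'])
# reference: TCP pose when roller centre was at cage (0,.0807,.034) -> offset
R=Rot.from_euler('xyz',[0,-30,YAW],degrees=True).as_matrix()
ref=np.array([.6298,-.0109,.0772]); print('roller now in cage mm',(R.T@(o['tool_pos']-ref)*1000+[0,80.7,34]).round(1))
E
```

```text
[ 0.61579778 -0.09003815  0.08649217] [-0.89329147 -0.06660991 -1.6709341 ] [ 3.14055468e+00 -1.55086685e-03  3.04524865e+00]
roller now in cage mm [-0.9  0.6 45.2]
```

View pics/w4.png

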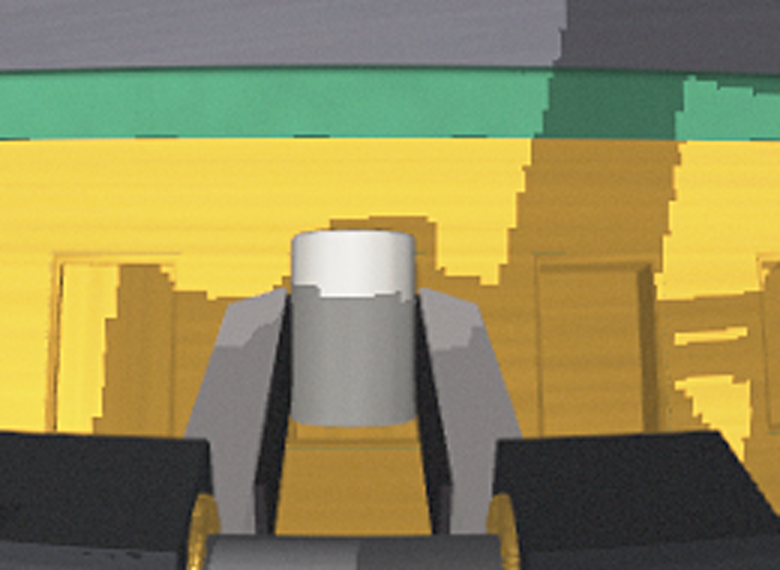

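The picture shows the roller over pocket 2 (at 353,330), with the tilt kept. Pocket 3's shadow on the right confirms it is deep. I lower the roller into shallow pocket 2 to feel it and to regrip it higher.

Call:
carry_out:
  increments:
    - [255, [-3, -0.5, 4], 0]
    - [255, [-2, 0, 3], 0]
    - [255, [-0.7, 0, 1.2], 0]
    - [255, [-0.5, 0, 0.9], 0]
    - [255, [0, 0, 0], 0]

```text
time: 9.8
tool_pos: [0.6223, -0.0909, 0.078]
ee_rot: [3.141, -0.0, 3.047]
wrist_force: [0.2, -0.3, -0.8]
width: 0.0234
finger_force: 30.0
```

Call:
carry_out:
  increments:
    - [255, [-0.5, 0, 0.9], 0]
    - [255, [-0.5, 0, 0.9], 0]
    - [255, [0, 0, 0], 0]

```text
time: 10.1
tool_pos: [0.6234, -0.0914, 0.0769]
ee_rot: [3.141, 0.0, 3.046]
wrist_force: [-1.7, -0.0, 0.4]
width: 0.0232
finger_force: 30.9
```

```bash
cat >> h.py <<'E'
def rc(ref,refc):
    o=robot.get_obs(); R=Rot.from_euler('xyz',[0,-30,YAW],degrees=True).as_matrix()
    return (R.T@(o['tool_pos']-np.array(ref))*1000+refc).round(1), o['wrist_force'].round(1)
E
python3 -c "
from h import *
print(rc([.6298,-.0109,.0772],[0,80.7,34]))"
```

```text
(array([ 1. , -0. , 33.1]), array([-1.7, -0. ,  0.4]))
```

Call:
carry_out:
  increments:
    - [255, [0.7, 0, 0.4], 0]
    - [255, [-0.4, 0, 0.7], 0]
    - [255, [0, 0, 0], 0]

```text
time: 10.4
tool_pos: [0.6234, -0.0914, 0.0764]
ee_rot: [3.142, 0.001, 3.046]
wrist_force: [-1.4, 0.3, 4.3]
width: 0.0236
finger_force: 32.6
```

Call:
carry_out:
  increments:
    - [255, [-0.3, 0, 0.6], 0]
    - [255, [-0.3, 0, 0.6], 0]
    - [255, [0, 0, 0], 0]

```text
time: 10.7
tool_pos: [0.6235, -0.0915, 0.0761]
ee_rot: [-3.141, 0.0, 3.046]
wrist_force: [-4.3, 1.0, 7.5]
width: 0.0234
finger_force: 35.9
```

```bash
python3 -c "
from h import *
print(rc([.6298,-.0109,.0772],[0,80.7,34]))"
```

```text
(array([ 0.7, -0.1, 32.3]), array([-4.3,  1. ,  7.5]))
```

Call:
carry_out:
  increments:
    - [190, [0.3, 0, -0.6], 0]
    - [165, [0.3, 0, -0.6], 0]
    - [157, [0, 0, -1], 0]
    - [157, [0, 0, 0], 0]
    - [157, [0, 0, 0], 0]

```text
time: 11.2
tool_pos: [0.623, -0.0914, 0.0764]
ee_rot: [3.142, -0.0, 3.046]
wrist_force: [-1.6, -0.3, 3.2]
width: 0.0359
finger_force: 2.0
```

```bash
python3 - <<'E'
from h import *
print(rc([.6298,-.0109,.0772],[0,80.7,34]))
c=robot.get_calibration('wrist'); im=robot.snapshot('wrist'); np.save('w5.npy',c,allow_pickle=True)
im=cv2.resize(im[140:330,160:420],None,fx=3,fy=3,interpolation=cv2.INTER_CUBIC); cv2.imwrite('pics/w5.png',im)
pp=lambda *p:((proj('wrist',cage(p),c)-[160,140])*3).round(1)
for z in (.031,.034):
  for x in(-.018,.018): print(z,x,pp(x,0,z+.012))
print(pp(-.02075,.054-.01475,.022))
E
```

```text
(array([ 0.4, -0.1, 32.9]), array([-1.6, -0.3,  3.2]))
0.031 -0.018 [351.5 230.2]
0.031 0.018 [351.5 424.1]
0.034 -0.018 [351.5 226.6]
0.034 0.018 [351.5 423.7]
[537.4 239. ]
```

View pics/w5.png

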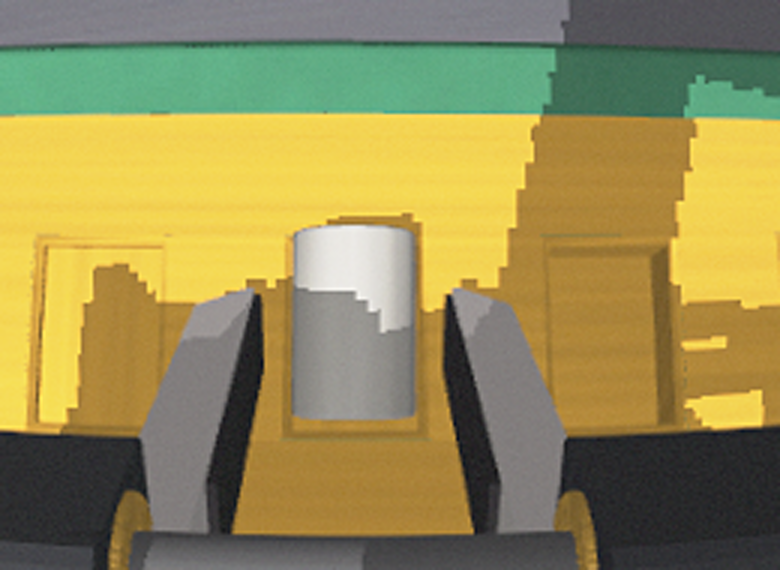

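The roller lies stably in blocked pocket 2, spanning (293–415, 226–418). I regrip it higher on the roller.

Call:
carry_out:
  increments:
    - [157, [1.5, 0, -3], 0]
    - [157, [0.5, 0, -1.5], 0]
    - [157, [0, 0, 0], 0]

```text
time: 11.55
tool_pos: [0.621, -0.0913, 0.0808]
ee_rot: [3.142, 0.0, 3.046]
wrist_force: [-0.3, 0.1, 0.7]
width: 0.0365
finger_force: 0.0
```

```bash
python3 - <<'E'
from h import *
P=cage((-.00125,0,.031))+[0,0,.013]; print(P,togo(P,np.radians(YAW)),robot.get_obs()['wrist_force'])
E
```

```text
[ 0.62049298 -0.08991928  0.07922179] (array([0.7, 1.3, 1.5]), np.float64(-0.0), array([ 0.621 , -0.0913,  0.0808]), array([-0.24,  0.32,  1.37,  0.  ,  1.45, -1.71])) [-0.26339709  0.10531429  0.6878806 ]
```

Call:
carry_out:
  increments:
    - [157, [0.6, 0, 1.5], 0]
    - [157, [0, 0, 0], 0]
    - [200, [0, 0, 0], 0]
    - [255, [0, 0, 0], 0]
    - [255, [0, 0, 0], 0]
    - [255, [0, 0, 0], 0]

```text
time: 12.15
tool_pos: [0.6203, -0.0911, 0.0793]
ee_rot: [3.142, -0.0, 3.046]
wrist_force: [-0.6, -0.1, -1.2]
width: 0.0228
finger_force: 30.0
```

Call:
carry_out:
  increments:
    - [255, [2, 0, -4], 0]
    - [255, [3, 0, -5], 0]
    - [255, [0, 0, 0], 0]
    - [255, [0, 0, 0], 0]

```text
time: 12.55
tool_pos: [0.6156, -0.0907, 0.0889]
ee_rot: [-3.142, 0.001, 3.046]
wrist_force: [0.3, -0.8, -0.0]
width: 0.0234
finger_force: 30.0
```

```bash
python3 - <<'E'
from h import *
c=robot.get_calibration('wrist'); im=robot.snapshot('wrist')
g=im[200:300,235:320]; im=cv2.resize(im[140:330,160:420],None,fx=3,fy=3,interpolation=cv2.INTER_CUBIC); cv2.imwrite('pics/w6.png',im)
print(rc([.6208,-.0913,.0793],[-1.25,0,31]),robot.get_obs()['width'],robot.get_obs()['tool_pos'])
E
```

```text
(array([-1.2,  0.1, 41.8]), array([-0. ,  1.2, -1.7])) 0.02314912028138403 [ 0.61547499 -0.09066736  0.08862331]
```

View pics/w6.png

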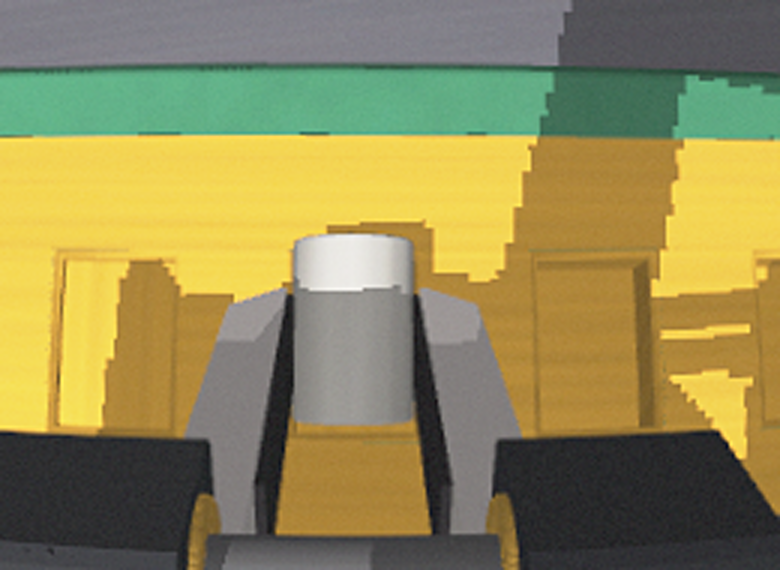

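The roller is regripped with its tilt kept (353,330). Next I move it to pocket 3.

Call:
carry_out:
  increments:
    - [255, [0, 27, -1], 0]
    - [255, [-1, 27, 0.4], 0]
    - [255, [0, 0, 0], 0]
    - [255, [-2, 0, 3.5], 0]
    - [255, [0, 0, 0], 0]
    - [255, [0, 0, 0], 0]

```text
time: 13.2
tool_pos: [0.6234, -0.0382, 0.0851]
ee_rot: [-3.141, -0.001, 3.045]
wrist_force: [0.2, -0.4, -1.5]
width: 0.023
finger_force: 30.0
```

```bash
python3 -c "
from h import *
print(rc([.6205,-.0912,.0793],[-1.25,0,31]))"
```

```text
(array([-0.3, 53.1, 37.1]), array([ 0.2, -0.4, -1.5]))
```

Call:
carry_out:
  increments:
    - [255, [-1.5, 0.9, 1.5], 0]
    - [255, [-1, 0, 1.7], 0]
    - [255, [-0.6, 0, 1], 0]
    - [255, [-0.6, 0, 1], 0]
    - [255, [0, 0, 0], 0]

```text
time: 13.7
tool_pos: [0.6273, -0.0367, 0.08]
ee_rot: [3.142, -0.0, 3.046]
wrist_force: [0.5, 0.3, -1.0]
width: 0.0229
finger_force: 30.0
```

```bash
python3 -c "
from h import *
print(rc([.6205,-.0912,.0793],[-1.25,0,31]))"
```

```text
(array([ 0.5, 54.9, 30.9]), array([ 0.5,  0.3, -1. ]))
```

Call:
carry_out:
  increments:
    - [255, [-0.3, -0.7, 0.9], 0]
    - [255, [-0.5, 0, 0.9], 0]
    - [255, [-0.5, 0, 0.9], 0]
    - [255, [0, 0, 0], 0]

```text
time: 14.1
tool_pos: [0.6286, -0.0375, 0.0775]
ee_rot: [3.141, -0.0, 3.046]
wrist_force: [-1.2, -0.0, -1.2]
width: 0.0231
finger_force: 30.0
```

```bash
python3 -c "
from h import *
print(rc([.6205,-.0912,.0793],[-1.25,0,31]))"
```

```text
(array([ 0.4, 54.3, 28. ]), array([-1.2, -0. , -1.2]))
```

Call:
carry_out:
  increments:
    - [255, [-0.4, 0, 0.7], 0]
    - [255, [0, 0, 0], 0]
    - [186, [0, 0, 0], 0]
    - [182, [0, 0, 0], 0]
    - [176, [0, 0, 0], 0]
    - [165, [0, 0, -0.5], 0]
    - [165, [1, 0, -4], 0]
    - [165, [2, 0, -8], 0]

```text
time: 14.9
tool_pos: [0.6255, -0.0372, 0.089]
ee_rot: [3.141, -0.001, 3.046]
wrist_force: [0.1, -0.7, -0.6]
width: 0.0332
finger_force: 0.0
```

Call:
carry_out:
  increments:
    - [165, [10, 0, -40], 0]
    - [165, [10, 0, -40], 0]
    - [165, [0, 0, -20], 0]
    - [165, [0, 0, 0], 0]
    - [165, [0, 0, 0], 0]

```text
time: 15.4
tool_pos: [0.6061, -0.0354, 0.1895]
ee_rot: [3.142, 0.001, 3.046]
wrist_force: [0.1, -0.0, -0.3]
width: 0.0332
finger_force: 0.0
```

```bash
python3 - <<'E'
from h import *
c=robot.get_calibration('wrist'); im=robot.snapshot('wrist'); cv2.imwrite('pics/w7.png',im); np.save('w7.npy',c,allow_pickle=True)
print(robot.get_obs()['tool_pos'],robot.get_obs()['wrist_force'])
# predicted ridge pixel rows, compare with bright-steel mask
hsv=cv2.cvtColor(im,cv2.COLOR_BGR2HSV)
for z in(.020,.031): print(z,[proj('wrist',cage((x,.054+y,z+.012)),c).round(1) for x,y in((-.018,0),(.018,0),(0,-.012),(0,.012))])
u,v=proj('wrist',cage((0,.054,.032)),c).astype(int)
m=(hsv[v-30:v+30,u-25:u+26,1]<70).astype(np.uint8)
n,l,s,_=cv2.connectedComponentsWithStats(m)
for r in s[1:]:
    if r[4]>100: print(r[0]+u-25,r[1]+v-30,r[2],r[3],r[4])
print(togo([.5228,.3214,.14],np.radians(-65.1)))
E
```

```text
[ 0.60546698 -0.03528862  0.18791694] [ 0.03826645 -0.20702566 -1.33709975]
0.02 [array([276.8, 205.9]), array([276.8, 243.7]), array([263.9, 224.6]), array([289.6, 224.6])]
0.031 [array([276.8, 202.9]), array([276.8, 242. ]), array([263.5, 222.2]), array([290.1, 222.2])]
265 208 25 39 940
(array([116.3, 347.1,  48.2]), np.float64(59.6), array([ 0.6055, -0.0353,  0.1879]), array([-0.15,  0.22,  1.28,  0.  ,  1.64, -1.63]))
```

Call:
carry_out:
  increments:
    - [140, [14.5, 43.4, 0], 0]
    - [119, [14.5, 43.4, 0], 0]
    - [119, [14.5, 43.4, 0], 0]
    - [119, [14.5, 43.4, 0], 0]
    - [119, [14.5, 43.4, 0], 0]
    - [119, [14.5, 43.4, 0], 0]
    - [119, [14.5, 43.4, 0], 0]
    - [119, [14.5, 43.4, 0], 0]

```text
time: 16.25
tool_pos: [0.5221, 0.3226, 0.1864]
ee_rot: [-3.139, -0.004, 3.046]
wrist_force: [0.9, -0.9, 0.5]
width: 0.0499
finger_force: 0.0
```

Call:
carry_out:
  increments:
    - [119, [0, 0, 0], 8.5]
    - [119, [0, 0, 5], 8.5]
    - [119, [0, 0, 10], 8.5]
    - [119, [0, 0, 20], 8.5]
    - [119, [0, 0, 20], 8.5]
    - [119, [0, 0, 20], 8.5]
    - [119, [0, 0, 20], 8.5]
    - [119, [0, 0, 0], 0]

```text
time: 17.05
tool_pos: [0.5203, 0.3196, 0.0878]
ee_rot: [-3.129, 0.0, 2.008]
wrist_force: [-0.3, -0.0, -0.4]
width: 0.0506
finger_force: 0.0
```

```bash
sed -i 's/^CX,CY,YAW=.*/CX,CY,YAW=.6370,-.0928,-5.47/' h.py; python3 - <<'E'
from h import *
print(togo([.5228,.3214,.0325],np.radians(-65.1)))
E
```

```text
(array([ 0.6,  3.7, 55.2]), np.float64(0.1), array([0.5203, 0.3196, 0.0878]), array([ 0.46,  0.29,  1.4 , -0.  ,  1.47,  0.02]))
```

Call:
carry_out:
  increments:
    - [119, [0, 1.5, 25], 0]
    - [119, [0, 0, 18], 0]
    - [119, [0, 0, 0], 0]
    - [119, [0, 0, 0], 0]

```text
time: 17.45
tool_pos: [0.5249, 0.3219, 0.0512]
ee_rot: [-3.14, -0.0, 2.009]
wrist_force: [0.0, -0.7, 0.2]
width: 0.0499
finger_force: 0.0
```

```bash
python3 - <<'E'
from h import *
print(togo([.5228,.3214,.0325],np.radians(-65.1)))
E
```

```text
(array([ 0.5, -2.1, 18.7]), np.float64(0.2), array([0.5249, 0.3219, 0.0512]), array([0.46, 0.32, 1.44, 0.  , 1.39, 0.02]))
```

Call:
carry_out:
  increments:
    - [119, [0.5, -2, 10], 0]
    - [119, [0, 0, 8.5], 0]
    - [119, [0, 0, 0], 0]
    - [119, [0, 0, 0], 0]

```text
time: 17.85
tool_pos: [0.5229, 0.3215, 0.0327]
ee_rot: [-3.141, -0.0, 2.008]
wrist_force: [0.8, 0.5, 0.5]
width: 0.05
finger_force: 0.0
```

Call:
carry_out:
  increments:
    - [160, [0, 0, 0], 0]
    - [190, [0, 0, 0], 0]
    - [255, [0, 0, 0], 0]
    - [255, [0, 0, 0], 0]
    - [255, [0, 0, 0], 0]

```text
time: 18.35
tool_pos: [0.521, 0.3206, 0.033]
ee_rot: [-3.136, 0.0, 2.008]
wrist_force: [-5.5, -3.5, 4.1]
width: 0.0229
finger_force: 30.0
```

Call:
carry_out:
  increments:
    - [255, [0, 0, -15], 0]
    - [255, [0, 0, -35], -8.5]
    - [255, [0, 0, -45], -8.5]
    - [255, [0, 0, -40], -8.5]
    - [255, [0, 0, 0], -8.5]
    - [255, [0, 0, 0], -8.5]
    - [255, [0, 0, 0], -8.5]
    - [255, [0, 0, 0], -8.5]

```text
time: 19.15
tool_pos: [0.5236, 0.3219, 0.1692]
ee_rot: [3.14, 0.002, 3.052]
wrist_force: [0.6, -0.1, -1.5]
width: 0.0231
finger_force: 30.0
```

Call:
carry_out:
  increments:
    - [255, [0, 0, 0], 0]
    - [255, [0, 0, 0], 0]

```text
time: 19.35
tool_pos: [0.5234, 0.3218, 0.1686]
ee_rot: [3.141, 0.001, 3.043]
wrist_force: [0.2, -0.2, -2.1]
width: 0.0233
finger_force: 30.0
```

```bash
python3 - <<'E'
from h import *
print(robot.get_obs()['width'],togo(cage((0,-.027,.034))+[0,0,.025],np.radians(YAW)))
E
```

```text
0.023316195831634256 (array([-136.9, -428.5,   74. ]), np.float64(-0.2), array([0.5234, 0.3218, 0.1686]), array([ 0.46,  0.24,  1.29,  0.  ,  1.6 , -1.01]))
```

Call:
carry_out:
  increments:
    - [255, [-13.7, -42.8, 0], 0]
    - [255, [-13.7, -42.8, 0], 0]
    - [255, [-13.7, -42.8, 0], 0]
    - [255, [-13.7, -42.8, 0], 0]
    - [255, [-13.7, -42.8, 0], 0]
    - [255, [-13.7, -42.8, 0], 0]
    - [255, [-13.7, -42.8, 0], 0]
    - [255, [-13.7, -42.8, 0], 0]

```text
time: 20.15
tool_pos: [0.5999, -0.0315, 0.1684]
ee_rot: [3.141, 0.001, 3.043]
wrist_force: [0.8, -0.3, -1.0]
width: 0.0231
finger_force: 30.0
```

Call:
carry_out:
  increments:
    - [255, [-13.7, -42.8, 10], 0]
    - [255, [-13.7, -42.8, 20], 0]
    - [255, [0, 0, 25], 0]
    - [255, [0, 0, 15], 0]
    - [255, [0, 0, 0], 0]
    - [255, [0, 0, 0], 0]

```text
time: 20.75
tool_pos: [0.6188, -0.1165, 0.0984]
ee_rot: [3.141, 0.0, 3.047]
wrist_force: [1.0, -0.3, -0.5]
width: 0.023
finger_force: 30.0
```

```bash
python3 - <<'E'
from h import *
print(robot.get_obs()['wrist_force'],togo(cage((0,-.027,.034))+[0,0,.0105],np.radians(YAW)))
E
```

```text
[ 1.0261793  -0.29502662 -0.49356675] (array([ 1.2, -1.7, 18.5]), np.float64(0.0), array([ 0.6188, -0.1165,  0.0984]), array([-0.28,  0.31,  1.35,  0.  ,  1.48, -1.75]))
```

Call:
carry_out:
  increments:
    - [255, [1.2, -1.7, 3], 0]
    - [255, [0, 0, 2], 0]
    - [255, [0, 0, 2], 0]
    - [255, [0, 0, 1.5], 0]
    - [255, [0, 0, 1.5], 0]
    - [255, [0, 0, 1.5], 0]
    - [255, [0, 0, 1.5], 0]
    - [255, [0, 0, 0], 0]

```text
time: 21.55
tool_pos: [0.6177, -0.1189, 0.089]
ee_rot: [3.142, 0.003, 3.046]
wrist_force: [-5.6, 2.1, 13.0]
width: 0.0232
finger_force: 30.0
```

Call:
carry_out:
  increments:
    - [255, [0, 0, 1.5], 0]
    - [255, [0, 0, 1.5], 0]
    - [255, [0, 0, 1.5], 0]
    - [255, [0, 0, 0], 0]

```text
time: 21.95
tool_pos: [0.6181, -0.119, 0.0856]
ee_rot: [-3.141, 0.004, 3.046]
wrist_force: [-6.1, 1.0, 15.0]
width: 0.0234
finger_force: 30.0
```

Call:
carry_out:
  increments:
    - [255, [0, 0, 1], 0]
    - [255, [0, 0, 1], 0]
    - [255, [0, 0, 0], 0]

```text
time: 22.25
tool_pos: [0.6184, -0.119, 0.0837]
ee_rot: [-3.141, 0.005, 3.046]
wrist_force: [-5.8, 2.3, 14.8]
width: 0.0231
finger_force: 30.0
```

Call:
carry_out:
  increments:
    - [255, [0, 0, 1], 0]
    - [255, [0, 0, 1], 0]
    - [255, [0, 0, 1], 0]
    - [255, [0, 0, 0], 0]

```text
time: 22.65
tool_pos: [0.6188, -0.1191, 0.0809]
ee_rot: [-3.141, 0.006, 3.046]
wrist_force: [-6.0, 2.4, 14.2]
width: 0.0234
finger_force: 30.0
```

Call:
carry_out:
  increments:
    - [255, [0, 0, 1], 0]
    - [255, [0, 0, 0.7], 0]
    - [255, [0, 0, 0], 0]

```text
time: 22.95
tool_pos: [0.619, -0.1191, 0.0795]
ee_rot: [-3.141, 0.006, 3.046]
wrist_force: [-5.1, 1.8, 16.1]
width: 0.0232
finger_force: 30.0
```

```bash
cat >> h.py <<'E'
def outline(tag, off=(0,0,.0105)):
    "fit of held roller's tilt deg, axial offset mm, from its visible extent in the wrist picture"
    c=robot.get_calibration('wrist'); im=robot.snapshot('wrist'); cv2.imwrite(f'pics/{tag}.png',im); o=robot.get_obs()
    s=cv2.cvtColor(im,cv2.COLOR_BGR2HSV)[:,:,1]; g=im.max(2)
    col=np.median(s[:,270:287],axis=1); row=np.where((col[190:300]<60))[0]+190
    e=(im[:,270:287].mean((1,2)))
    print('low-sat rows',row.min(),row.max(),'n',len(row),o['tool_pos'],o['wrist_force'].round(1))
    for t in(15,20,25,30,35):
        R=Rot.from_euler('xyz',[0,-t,YAW],degrees=True).as_matrix()
        print(t,[proj('wrist',o['tool_pos']-np.array(off)+R@[x,0,.012],c)[1].round(1) for x in(-.018,.018)], 'face low end', proj('wrist',o['tool_pos']-np.array(off)+R@[-.018,0,-.012],c)[1].round(1))
E
python3 -c "
from h import *
outline('w8')"
```

```text
low-sat rows 215 279 n 65 [ 0.61901483 -0.1190893   0.07947943] [-5.1  2.7 14.8]
15 [np.float64(223.8), np.float64(287.5)] face low end 221.2
20 [np.float64(221.9), np.float64(286.3)] face low end 222.8
25 [np.float64(220.2), np.float64(284.8)] face low end 224.6
30 [np.float64(218.8), np.float64(283.0)] face low end 226.6
35 [np.float64(217.7), np.float64(281.0)] face low end 228.8
```

Call:
carry_out:
  increments:
    - [255, [0, 0, 0.8], 0]
    - [255, [0, 0, 0], 0]

```text
time: 23.2
tool_pos: [0.6191, -0.1191, 0.0789]
ee_rot: [-3.141, 0.007, 3.046]
wrist_force: [-5.0, 2.4, 16.1]
width: 0.0233
finger_force: 30.0
```

Call:
carry_out:
  increments:
    - [255, [0, 0, 0.8], 0]
    - [255, [0, 0, 0], 0]

```text
time: 23.4
tool_pos: [0.6192, -0.1191, 0.0783]
ee_rot: [-3.141, 0.007, 3.046]
wrist_force: [-5.4, 3.4, 16.6]
width: 0.0234
finger_force: 30.0
```

```bash
python3 -c "
from h import *
outline('w9')
for n in('w3r','w8','w9'):
    im=cv2.imread(f'pics/{n}.png')
    if im is None: continue
    print(n,im[208:290,272:285].mean((1,2)).round().astype(int).tolist())
im=cv2.imread('pics/w3.png'); print('w3',im[::3,(272-160)*3:(285-160)*3].mean((1,2)).round().astype(int)[68:150].tolist())
"
```

```text
low-sat rows 214 278 n 65 [ 0.61922858 -0.11912347  0.07828436] [-4.   2.6 16.8]
15 [np.float64(223.9), np.float64(287.6)] face low end 221.2
20 [np.float64(221.9), np.float64(286.4)] face low end 222.8
25 [np.float64(220.2), np.float64(284.9)] face low end 224.6
30 [np.float64(218.8), np.float64(283.1)] face low end 226.6
35 [np.float64(217.7), np.float64(281.0)] face low end 228.8
w8 [179, 177, 180, 155, 124, 122, 103, 224, 237, 236, 235, 235, 235, 235, 235, 235, 235, 235, 235, 235, 235, 235, 235, 235, 234, 234, 235, 237, 211, 145, 150, 151, 151, 151, 152, 151, 151, 152, 152, 151, 152, 152, 152, 152, 152, 152, 152, 152, 152, 152, 152, 151, 153, 152, 152, 152, 152, 153, 152, 152, 152, 153, 152, 152, 152, 153, 152, 152, 153, 153, 153, 147, 122, 125, 125, 126, 126, 126, 122, 120, 119, 118]
w9 [162, 144, 145, 148, 121, 130, 224, 233, 231, 231, 231, 230, 231, 230, 231, 230, 231, 231, 231, 231, 231, 231, 231, 230, 231, 231, 231, 233, 229, 142, 149, 149, 149, 149, 150, 149, 150, 149, 150, 150, 150, 150, 150, 151, 151, 150, 151, 151, 151, 150, 151, 151, 151, 151, 150, 150, 151, 150, 151, 151, 150, 151, 152, 151, 151, 150, 151, 151, 151, 151, 147, 124, 125, 126, 126, 125, 125, 126, 125, 121, 120, 120]
w3 [186, 185, 185, 185, 194, 151, 126, 128, 114, 171, 232, 242, 240, 240, 240, 240, 240, 239, 240, 240, 239, 240, 239, 239, 239, 243, 238, 177, 155, 162, 160, 159, 160, 160, 160, 160, 161, 161, 160, 160, 160, 161, 161, 161, 161, 161, 162, 161, 161, 161, 162, 162, 161, 161, 162, 163, 162, 162, 162, 162, 162, 162, 163, 162, 162, 162, 162, 163, 163, 162, 162, 163, 163, 162, 156, 139, 136, 138, 137, 133, 131, 131][ WARN:0@1.433] global loadsave.cpp:275 findDecoder imread_('pics/w3r.png'): can't open/read file: check file path/integrity
```

```bash
python3 -c "
from h import *
for n in('w3','w4','w5','w6'):
    im=cv2.imread(f'pics/{n}.png'); p=im[::3,(272-160)*3:(285-160)*3].mean((1,2)).round().astype(int)[68:150]; print(n,p[[14,18,22,40,50,60]].tolist(), np.where(np.abs(np.diff(p))>12)[0]+208)
"
```

```text
w3 [240, 240, 239, 160, 162, 162] [212 213 215 216 217 234 235 282]
w4 [234, 234, 234, 151, 153, 153] [212 213 216 217 237 238 239 281]
w5 [229, 229, 230, 149, 150, 151] [211 212 213 214 215 236 237 239 243 279 283]
w6 [230, 230, 230, 150, 150, 151] [213 214 216 217 218 235 236 237 281 284]
```

Call:
carry_out:
  increments:
    - [255, [2, 0, -8], 0]
    - [255, [3, 0, -9], 0]
    - [255, [0, 27, 0], 0]
    - [255, [0, 0, 0], 0]
    - [255, [0, 0, 0], 0]

```text
time: 23.95
tool_pos: [0.6145, -0.0916, 0.0886]
ee_rot: [-3.141, -0.001, 3.047]
wrist_force: [-0.2, -0.4, -1.2]
width: 0.0232
finger_force: 30.0
```

```bash
python3 - <<'E'
from h import *
R=Rot.from_euler('xyz',[0,-30,YAW],degrees=True).as_matrix()
print((R.T@(np.array([.6192,-.1191,.0783])-[.6298,-.0109,.0772])*1000+[0,80.7,34]).round(1))
# absolute model
print('model centre d=8.3',(R.T@(np.array([.6192,-.1191,.0700])-[.6370,-.0928,.04])*1000).round(1))
print(rc([.6192,-.1191,.0783],[0,-27,34]))
c=robot.get_calibration('wrist'); im=robot.snapshot('wrist'); cv2.imwrite('pics/w10.png',im)
print(im[205:292,272:285].mean((1,2)).round().astype(int).tolist())
o=robot.get_obs()
R30=R
for d in(.007,.0085):
  print([proj('wrist',o['tool_pos']-[0,0,d]+R@[x,0,.012],c).round(1) for x in(-.018,.018)])
E
```

```text
[  0.3 -28.   35.1]
model centre d=8.3 [  1.8 -27.9  33.6]
(array([-1.2, -0.1, 46.6]), array([-0.2, -0.4, -1.2]))
[182, 181, 181, 181, 186, 150, 126, 123, 113, 195, 235, 236, 235, 235, 235, 235, 235, 235, 235, 235, 235, 235, 235, 235, 235, 235, 235, 235, 235, 236, 241, 144, 150, 152, 152, 152, 152, 152, 152, 152, 153, 153, 152, 153, 153, 152, 153, 152, 153, 153, 153, 154, 152, 154, 153, 152, 154, 153, 153, 153, 153, 153, 154, 154, 154, 154, 153, 154, 154, 153, 153, 153, 155, 153, 132, 125, 126, 126, 126, 128, 122, 110, 104, 120, 115, 121, 120]
[array([274.1, 220.8]), array([274. , 286.1])]
[array([274.2, 220. ]), array([274. , 284.8])]
```

Call:
carry_out:
  increments:
    - [255, [-5, 1.3, 3.5], 0]
    - [255, [-2.5, 0, 2.5], 0]
    - [255, [-1, 0, 1.7], 0]
    - [255, [-0.6, 0, 1], 0]
    - [255, [0, 0, 0], 0]

```text
time: 24.5
tool_pos: [0.6239, -0.0915, 0.08]
ee_rot: [3.141, -0.001, 3.046]
wrist_force: [-0.8, 0.2, -0.8]
width: 0.0234
finger_force: 30.0
```

Call:
carry_out:
  increments:
    - [255, [-0.5, 0, 0.9], 0]
    - [255, [-0.5, 0, 0.9], 0]
    - [255, [0, 0, 0], 0]

```text
time: 24.8
tool_pos: [0.625, -0.0914, 0.0786]
ee_rot: [3.142, -0.0, 3.046]
wrist_force: [0.0, 0.1, -1.0]
width: 0.023
finger_force: 30.0
```

```bash
python3 -c "
from h import *
print(rc([.6192,-.1191,.0783],[-2,-28,34]))"
```

```text
(array([ 0.9,  0.1, 32.7]), array([ 0. ,  0.1, -1. ]))
```

Call:
carry_out:
  increments:
    - [255, [-0.2, 0, 0.9], 0]
    - [255, [-0.2, 0, 0.8], 0]
    - [255, [0, 0, 0], 0]

```text
time: 25.1
tool_pos: [0.6254, -0.0914, 0.0778]
ee_rot: [-3.142, 0.0, 3.046]
wrist_force: [-2.7, 0.8, 3.2]
width: 0.0236
finger_force: 31.7
```

Call:
carry_out:
  increments:
    - [255, [-0.2, 0, 0.6], 0]
    - [255, [0, 0, 0], 0]

```text
time: 25.3
tool_pos: [0.6255, -0.0915, 0.0777]
ee_rot: [-3.142, 0.0, 3.046]
wrist_force: [-3.8, 0.9, 6.8]
width: 0.0235
finger_force: 32.3
```

```bash
python3 -c "
from h import *
print(rc([.6192,-.1191,.0783],[-2,-28,34]))"
```

```text
(array([ 0.8,  0.1, 31.7]), array([-3.8,  0.9,  6.8]))
```

Call:
carry_out:
  increments:
    - [190, [0.3, 0, -0.6], 0]
    - [165, [0.3, 0, -0.6], 0]
    - [157, [0, 0, -1], 0]
    - [157, [1.5, 0, -2], 0]
    - [157, [1.5, 0, -1], 0]
    - [157, [0, 0, 0], 0]
    - [157, [0, 0, 0], 0]

```text
time: 26.0
tool_pos: [0.622, -0.0911, 0.0814]
ee_rot: [3.141, 0.0, 3.046]
wrist_force: [0.4, -0.2, -0.6]
width: 0.0358
finger_force: 0.0
```

```bash
python3 - <<'E'
from h import *
c=robot.get_calibration('wrist'); im=robot.snapshot('wrist'); cv2.imwrite('pics/w11.png',im)
print(robot.get_obs()['wrist_force'],togo([.6205,-.0912,.0793],np.radians(YAW)))
p=im[205:292,272:285].mean((1,2)).round().astype(int); print(p[[14,18,40,55]],np.where(np.abs(np.diff(p))>12)[0]+205)
s=cv2.cvtColor(im[215:219,240:320],cv2.COLOR_BGR2HSV)[:,:,1].mean(0); print((s<60).nonzero()[0][[0,-1]]+240)
print([proj('wrist',cage(q),c).round(1) for q in((-.018,0,.043),(.018,0,.043),(-.02075,.054-.01475,.022))])
E
```

```text
[-0.11479128  0.54794145 -0.4092752 ] (array([ 1.5, -0.2,  2.1]), np.float64(-0.0), array([ 0.622 , -0.0911,  0.0814]), array([-0.24,  0.32,  1.37,  0.  ,  1.45, -1.71]))
[222 223 143 145] [210 211 213 234 237 275 276 277]
[260 294]
[array([274.5, 216. ]), array([274.4, 278.9]), array([335.4, 219. ])]
```

Call:
carry_out:
  increments:
    - [157, [2, 0, 2], 0]
    - [157, [0, 0, 0], 0]
    - [200, [0, 0, 0], 0]
    - [255, [0, 0, 0], 0]
    - [255, [0, 0, 0], 0]
    - [255, [0, 0, 0], 0]

```text
time: 26.65
tool_pos: [0.6201, -0.0909, 0.0795]
ee_rot: [3.141, -0.0, 3.046]
wrist_force: [-0.2, -0.0, -0.4]
width: 0.0229
finger_force: 30.0
```

Call:
carry_out:
  increments:
    - [255, [2, 0, -4], 0]
    - [255, [3, 0, -5], 0]
    - [255, [0, 0, -2], 0]
    - [255, [0, 0, 0], 0]

```text
time: 27.05
tool_pos: [0.6153, -0.0905, 0.0913]
ee_rot: [-3.141, 0.001, 3.046]
wrist_force: [-0.2, 0.1, -1.1]
width: 0.023
finger_force: 30.0
```

```bash
python3 - <<'E'
from h import *
c=robot.get_calibration('wrist'); im=robot.snapshot('wrist'); cv2.imwrite('pics/w12.png',im)
o=robot.get_obs(); print(rc([.6203,-.0912,.0793],[-1.5,0,31]),o['width'],o['tool_pos'])
for q in (im,):
    p=q[205:292,272:285].mean((1,2)).round().astype(int); print(p[[14,18,40,55]],np.where(np.abs(np.diff(p))>12)[0]+205)
R=Rot.from_euler('xyz',[0,-30,YAW],degrees=True).as_matrix()
print([proj('wrist',o['tool_pos']-[0,0,.013]+R@[x,0,.012],c).round(1) for x in(-.018,.018)])
E
```

```text
(array([-0.2,  0.2, 43.7]), array([-0.1,  0.2, -1.6])) 0.023209671195075034 [ 0.61518064 -0.09048617  0.09092876]
[225 223 146 146] [213 217 218 234 235 280 284]
[array([275. , 217.1]), array([274.9, 280.3])]
```

Call:
carry_out:
  increments:
    - [255, [0, 0, -18], 0]
    - [255, [0, 30, 0], 0]
    - [255, [0, 40, 0], 0]
    - [255, [0, 38, 0], 0]
    - [255, [-0.5, 0, 10], 0]
    - [255, [-1.5, 0, 10], 0]
    - [255, [0, 0, 0], 0]
    - [255, [0, 0, 0], 0]

```text
time: 27.9
tool_pos: [0.6268, 0.0155, 0.0875]
ee_rot: [-3.141, -0.002, 3.044]
wrist_force: [0.4, -0.2, -1.8]
width: 0.023
finger_force: 30.0
```

```bash
python3 -c "
from h import *
print(rc([.6203,-.0912,.0793],[-1.5,0,31]))"
```

```text
(array([ -0.6, 106.9,  40. ]), array([ 0.4, -0.2, -1.8]))
```

Call:
carry_out:
  increments:
    - [255, [-1.5, 1.2, 1.5], 0]
    - [255, [-1.5, 0, 2.2], 0]
    - [255, [-0.6, 0, 1], 0]
    - [255, [0, 0, 0], 0]
    - [255, [0, 0, 0], 0]

```text
time: 28.4
tool_pos: [0.6311, 0.0176, 0.0839]
ee_rot: [3.142, 0.0, 3.046]
wrist_force: [-0.3, -0.4, -1.2]
width: 0.0226
finger_force: 30.0
```

```bash
python3 -c "
from h import *
print(rc([.6203,-.0912,.0793],[-1.5,0,31]))"
```

```text
(array([  1.1, 109.4,  34.8]), array([-0.3, -0.4, -1.2]))
```

Call:
carry_out:
  increments:
    - [255, [0, -1.2, 1.2], 0]
    - [255, [-0.4, 0, 1], 0]
    - [255, [-0.6, 0, 1], 0]
    - [255, [-0.5, 0, 0.9], 0]
    - [255, [0, 0, 0], 0]

```text
time: 28.9
tool_pos: [0.6324, 0.0164, 0.0795]
ee_rot: [3.142, -0.0, 3.046]
wrist_force: [0.3, -0.5, -0.5]
width: 0.0235
finger_force: 30.0
```

```bash
python3 -c "
from h import *
print(rc([.6203,-.0912,.0793],[-1.5,0,31]))"
```

```text
(array([  0.2, 108.3,  30.2]), array([ 0.3, -0.5, -0.5]))
```

Below the blocked-floor level with no contact so far, so I carry on down.

Call:
carry_out:
  increments:
    - [255, [-0.6, 0, 0.9], 0]
    - [255, [-0.5, 0, 0.8], 0]
    - [255, [-0.3, 0, 0.5], 0]
    - [255, [0, 0, 0], 0]

```text
time: 29.3
tool_pos: [0.6339, 0.0162, 0.0774]
ee_rot: [3.142, -0.0, 3.046]
wrist_force: [0.3, -1.0, -1.0]
width: 0.0232
finger_force: 30.0
```

```bash
python3 -c "
from h import *
print(rc([.6203,-.0912,.0793],[-1.5,0,31]))"
```

```text
(array([  0.4, 108.2,  27.8]), array([ 0.3, -1. , -1. ]))
```

Call:
carry_out:
  increments:
    - [255, [-0.3, 0, 0.5], 0]
    - [255, [0, 0, 0], 0]
    - [186, [0, 0, 0], 0]
    - [182, [0, 0, 0], 0]
    - [176, [0, 0, 0], 0]
    - [165, [0, 0, -0.5], 0]
    - [165, [1, 0, -4], 0]
    - [165, [2, 0, -8], 0]

```text
time: 30.1
tool_pos: [0.6307, 0.0165, 0.0891]
ee_rot: [3.142, -0.001, 3.046]
wrist_force: [0.3, 0.4, -0.2]
width: 0.0333
finger_force: 0.0
```

Call:
carry_out:
  increments:
    - [165, [10, 0, -40], 0]
    - [165, [10, 0, -40], 0]
    - [165, [0, 0, -20], 0]
    - [165, [0, 0, 0], 0]
    - [165, [0, 0, 0], 0]

```text
time: 30.6
tool_pos: [0.6113, 0.0184, 0.1897]
ee_rot: [3.142, 0.001, 3.046]
wrist_force: [-0.6, 0.1, -0.0]
width: 0.0332
finger_force: 0.0
```

```bash
python3 - <<'E'
from h import *
c=robot.get_calibration('wrist'); im=robot.snapshot('wrist'); cv2.imwrite('pics/w13.png',im)
hsv=cv2.cvtColor(im,cv2.COLOR_BGR2HSV)
for yk in(.054,.108):
    for z in(.020,.031): print(yk,z,[proj('wrist',cage((x,yk+y,z+.012)),c).round(1) for x,y in((-.018,0),(.018,0),(0,-.012),(0,.012))])
    u,v=proj('wrist',cage((0,yk,.032)),c).astype(int)
    m=(hsv[v-30:v+30,u-25:u+26,1]<70).astype(np.uint8); n,l,s,_=cv2.connectedComponentsWithStats(m)
    for r in s[1:]:
        if r[4]>100: print(r[0]+u-25,r[1]+v-30,r[2],r[3],r[4])
print(togo([.3632,.2493,.14],np.radians(-65.1)))
E
```

```text
0.054 0.02 [array([219., 206.]), array([217.5, 243.3]), array([205.9, 224.3]), array([230.7, 224.5])]
0.054 0.031 [array([217., 203.]), array([215.4, 241.6]), array([203.4, 222. ]), array([229.1, 222.2])]
210 208 34 46 1144
0.108 0.02 [array([275.4, 206. ]), array([275.4, 243.8]), array([262.6, 224.7]), array([288.2, 224.7])]
0.108 0.031 [array([275.4, 203. ]), array([275.3, 242.1]), array([262. , 222.3]), array([288.7, 222.3])]
265 205 25 41 958
(array([268.2, 206.2,  48.6]), np.float64(59.6), array([0.6106, 0.0184, 0.188 ]), array([-0.06,  0.23,  1.27,  0.  ,  1.64, -1.54]))
```

```bash
python3 - <<'E'
from h import *
for n,u in(('w7',277),('w13',277),('w13',219)):
    im=cv2.imread(f'pics/{n}.png'); p=im[195:255,u-5:u+6].mean((1,2)).round().astype(int); print(n,p.tolist())
    q=cv2.cvtColor(im[228:233,u-25:u+26],cv2.COLOR_BGR2HSV)[:,:,1].mean(0).round().astype(int); print(q.tolist())
E
```

```text
w7 [187, 187, 185, 185, 184, 184, 185, 185, 184, 184, 178, 167, 118, 244, 243, 242, 241, 241, 241, 241, 241, 241, 241, 237, 240, 192, 190, 175, 175, 176, 161, 162, 162, 162, 163, 162, 162, 161, 182, 182, 162, 163, 164, 163, 163, 162, 163, 163, 163, 164, 163, 135, 111, 128, 129, 129, 128, 127, 127, 129]
[169, 171, 171, 174, 170, 173, 172, 172, 171, 173, 172, 169, 154, 66, 6, 9, 10, 13, 12, 11, 11, 13, 9, 12, 10, 10, 10, 10, 10, 10, 10, 12, 13, 12, 12, 10, 7, 37, 125, 171, 172, 165, 163, 171, 171, 171, 172, 171, 170, 172, 172]
w13 [188, 186, 187, 188, 187, 186, 185, 185, 189, 125, 203, 234, 232, 232, 231, 231, 231, 232, 232, 231, 231, 231, 232, 234, 198, 195, 176, 177, 155, 154, 155, 156, 155, 155, 155, 155, 154, 155, 154, 155, 155, 156, 155, 155, 155, 155, 157, 154, 131, 95, 136, 129, 113, 128, 134, 134, 136, 133, 132, 133]
[173, 171, 171, 173, 171, 170, 171, 173, 169, 173, 169, 167, 156, 66, 5, 10, 11, 12, 13, 12, 12, 12, 12, 12, 14, 11, 11, 11, 12, 12, 11, 13, 15, 11, 13, 8, 8, 40, 125, 172, 169, 170, 172, 171, 170, 172, 171, 171, 171, 170, 171]
w13 [189, 189, 186, 185, 185, 185, 185, 186, 186, 185, 166, 176, 139, 243, 242, 241, 240, 240, 241, 241, 241, 241, 241, 241, 241, 238, 241, 242, 242, 242, 242, 242, 242, 242, 242, 242, 242, 242, 242, 242, 242, 242, 242, 242, 242, 242, 242, 242, 242, 244, 223, 164, 172, 186, 188, 186, 184, 183, 183, 182]
[160, 162, 160, 161, 159, 162, 160, 161, 159, 161, 159, 160, 160, 169, 181, 127, 3, 7, 8, 6, 4, 3, 3, 3, 2, 2, 2, 2, 3, 5, 6, 9, 8, 13, 13, 11, 12, 11, 8, 11, 170, 171, 169, 166, 160, 160, 161, 162, 158, 163, 171]
```

Call:
carry_out:
  increments:
    - [140, [33.5, 25.8, 0], 0]
    - [119, [33.5, 25.8, 0], 0]
    - [119, [33.5, 25.8, 0], 0]
    - [119, [33.5, 25.8, 0], 0]
    - [119, [33.5, 25.8, 0], 0]
    - [119, [33.5, 25.8, 0], 0]
    - [119, [33.5, 25.8, 0], 0]
    - [119, [33.7, 25.6, 0], 0]

```text
time: 31.45
tool_pos: [0.3616, 0.2496, 0.187]
ee_rot: [-3.139, -0.004, 3.045]
wrist_force: [0.3, -0.0, -0.3]
width: 0.0502
finger_force: 0.0
```

Call:
carry_out:
  increments:
    - [119, [0, 0, 0], 8.5]
    - [119, [0, 0, 5], 8.5]
    - [119, [0, 0, 10], 8.5]
    - [119, [0, 0, 20], 8.5]
    - [119, [0, 0, 20], 8.5]
    - [119, [0, 0, 25], 8.5]
    - [119, [0, 0, 25], 8.5]
    - [119, [0, 0, 20], 0]

```text
time: 32.25
tool_pos: [0.3618, 0.2481, 0.0606]
ee_rot: [-3.135, 0.0, 2.005]
wrist_force: [0.9, 0.0, 0.4]
width: 0.05
finger_force: 0.0
```

Call:
carry_out:
  increments:
    - [119, [0, 0, 10], 0]
    - [119, [0, 0, 0], 0]
    - [119, [0, 0, 0], 0]

```text
time: 32.55
tool_pos: [0.3639, 0.2492, 0.0544]
ee_rot: [-3.141, -0.0, 2.008]
wrist_force: [-0.3, 0.7, 0.0]
width: 0.0501
finger_force: 0.0
```

```bash
python3 - <<'E'
from h import *
print(togo([.3632,.2493,.0325],np.radians(-65.1)))
E
```

```text
(array([ 0.4, -0.6, 21.9]), np.float64(0.1), array([0.3639, 0.2492, 0.0544]), array([ 0.47, -0.06,  1.86,  0.  ,  1.35,  0.03]))
```

Call:
carry_out:
  increments:
    - [119, [0.4, -0.6, 12], 0]
    - [119, [0, 0, 9.8], 0]
    - [119, [0, 0, 0], 0]
    - [119, [0, 0, 0], 0]
    - [160, [0, 0, 0], 0]
    - [190, [0, 0, 0], 0]
    - [255, [0, 0, 0], 0]
    - [255, [0, 0, 0], 0]

```text
time: 33.35
tool_pos: [0.3623, 0.2489, 0.0329]
ee_rot: [-3.139, 0.0, 2.008]
wrist_force: [-2.7, -1.6, 4.5]
width: 0.0232
finger_force: 30.0
```

Call:
carry_out:
  increments:
    - [255, [0, 0, 0], 0]
    - [255, [0, 0, -15], 0]
    - [255, [0, 0, -35], -8.5]
    - [255, [0, 0, -45], -8.5]
    - [255, [0, 0, -40], -8.5]
    - [255, [0, 0, 0], -8.5]
    - [255, [0, 0, 0], -8.5]
    - [255, [0, 0, 0], -8.5]

```text
time: 34.15
tool_pos: [0.3638, 0.2496, 0.1679]
ee_rot: [3.14, 0.001, 2.904]
wrist_force: [-0.2, -0.2, -1.4]
width: 0.023
finger_force: 30.0
```

Call:
carry_out:
  increments:
    - [255, [0, 0, 0], -8.5]
    - [255, [0, 0, 0], 0]
    - [255, [0, 0, 0], 0]

```text
time: 34.45
tool_pos: [0.3634, 0.2494, 0.1674]
ee_rot: [3.141, 0.0, 3.043]
wrist_force: [0.2, 0.2, -2.0]
width: 0.023
finger_force: 30.0
```

```bash
python3 - <<'E'
from h import *
print(robot.get_obs()['width'],togo(cage((-.001,-.027,.034))+[0,0,.025],np.radians(YAW)))
E
```

```text
0.023038911995763477 (array([-288.2, -340.7,   73.5]), np.float64(-0.2), array([0.3634, 0.2494, 0.1674]), array([ 0.47, -0.14,  1.7 ,  0.  ,  1.59, -1.  ]))
```

Call:
carry_out:
  increments:
    - [255, [-28.8, -34.1, 0], 0]
    - [255, [-28.8, -34.1, 0], 0]
    - [255, [-28.8, -34.1, 0], 0]
    - [255, [-28.8, -34.1, 0], 0]
    - [255, [-28.8, -34.1, 0], 0]
    - [255, [-28.8, -34.1, 0], 0]
    - [255, [-28.8, -34.1, 0], 0]
    - [255, [-28.8, -34.1, 0], 0]

```text
time: 35.25
tool_pos: [0.5675, -0.0459, 0.1674]
ee_rot: [3.141, 0.0, 3.043]
wrist_force: [0.9, 0.4, -0.7]
width: 0.0234
finger_force: 30.0
```

Call:
carry_out:
  increments:
    - [255, [-28.8, -34.1, 10], 0]
    - [255, [-28.8, -34.1, 20], 0]
    - [255, [0, 0, 25], 0]
    - [255, [0, 0, 15], 0]
    - [255, [0, 0, 0], 0]
    - [255, [0, 0, 0], 0]

```text
time: 35.85
tool_pos: [0.6173, -0.1167, 0.0981]
ee_rot: [3.141, 0.0, 3.046]
wrist_force: [-1.1, -0.2, -1.3]
width: 0.0232
finger_force: 30.0
```

```bash
python3 - <<'E'
from h import *
print(robot.get_obs()['wrist_force'],togo(cage((-.001,-.027,.034))+[0,0,.008],np.radians(YAW)))
E
```

```text
[-1.13226895 -0.20086562 -1.31540655] (array([ 0.5, -1.3, 21.2]), np.float64(0.0), array([ 0.6173, -0.1167,  0.0981]), array([-0.28,  0.31,  1.35,  0.  ,  1.48, -1.75]))
```

Call:
carry_out:
  increments:
    - [255, [0, -0.5, 3], 0]
    - [255, [0, 0, 2], 0]
    - [255, [0, 0, 2], 0]
    - [255, [0, 0, 1.5], 0]
    - [255, [0, 0, 1.5], 0]
    - [255, [0, 0, 1.5], 0]
    - [255, [0, 0, 1.5], 0]
    - [255, [0, 0, 1.5], 0]

```text
time: 36.65
tool_pos: [0.6177, -0.1179, 0.0882]
ee_rot: [-3.141, 0.003, 3.046]
wrist_force: [-8.5, 3.0, 15.9]
width: 0.0229
finger_force: 30.0
```

Call:
carry_out:
  increments:
    - [255, [0, 0, 1.5], 0]
    - [255, [0, 0, 1.5], 0]
    - [255, [0, 0, 1.5], 0]
    - [255, [0, 0, 1.5], 0]
    - [255, [0, 0, 1.5], 0]
    - [255, [0, 0, 0], 0]

```text
time: 37.25
tool_pos: [0.6188, -0.1181, 0.0811]
ee_rot: [-3.141, 0.006, 3.046]
wrist_force: [-3.8, 2.1, 14.3]
width: 0.0235
finger_force: 30.0
```

Call:
carry_out:
  increments:
    - [255, [0, 0, 1], 0]
    - [255, [0, 0, 1], 0]
    - [255, [0, 0, 0.7], 0]
    - [255, [0, 0, 0], 0]

```text
time: 37.65
tool_pos: [0.6191, -0.1181, 0.0789]
ee_rot: [-3.141, 0.007, 3.046]
wrist_force: [-5.5, 2.0, 16.1]
width: 0.0232
finger_force: 30.0
```

Call:
carry_out:
  increments:
    - [255, [0, 0, 0.6], 0]
    - [255, [0, 0, 0], 0]

```text
time: 37.85
tool_pos: [0.6192, -0.1181, 0.0786]
ee_rot: [-3.141, 0.007, 3.046]
wrist_force: [-5.4, 2.0, 15.8]
width: 0.0232
finger_force: 30.0
```

```bash
python3 - <<'E'
from h import *
im=robot.snapshot('wrist'); cv2.imwrite('pics/w14.png',im); o=robot.get_obs(); print(o['tool_pos'],o['wrist_force'])
p=im[205:292,272:285].mean((1,2)).round().astype(int); print(p[[14,18,40,55]],np.where(np.abs(np.diff(p))>12)[0]+205)
R=Rot.from_euler('xyz',[0,-30,YAW],degrees=True).as_matrix(); print((R.T@(o['tool_pos']-[.6192,-.1191,.0783])*1000+[-2,-28,34]).round(1))
E
```

```text
[ 0.61920723 -0.11812289  0.07858235] [-5.62427156  1.794657   15.67109955]
[231 231 149 151] [207 208 211 212 213 235 236 277]
[ -1.9 -27.   34.3]
```

Call:
carry_out:
  increments:
    - [255, [2, 0, -8], 0]
    - [255, [3, 0, -9], 0]
    - [255, [0, 26, 0], 0]
    - [255, [0, 0, 0], 0]
    - [255, [0, 0, 0], 0]

```text
time: 38.4
tool_pos: [0.6144, -0.0916, 0.0889]
ee_rot: [-3.141, -0.001, 3.047]
wrist_force: [-0.4, -0.2, -0.6]
width: 0.023
finger_force: 30.0
```

Call:
carry_out:
  increments:
    - [255, [-5, 1.3, 3.5], 0]
    - [255, [-2.5, 0, 2.5], 0]
    - [255, [-1, 0, 1.7], 0]
    - [255, [-0.6, 0, 1], 0]
    - [255, [0, 0, 0], 0]

```text
time: 38.9
tool_pos: [0.6239, -0.0915, 0.0802]
ee_rot: [3.141, -0.001, 3.046]
wrist_force: [0.0, 0.4, -0.2]
width: 0.023
finger_force: 30.0
```

Call:
carry_out:
  increments:
    - [255, [-0.5, 0, 0.9], 0]
    - [255, [-0.5, 0, 0.9], 0]
    - [255, [0, 0, 0], 0]

```text
time: 39.2
tool_pos: [0.625, -0.0914, 0.0788]
ee_rot: [3.142, -0.0, 3.046]
wrist_force: [-0.3, 0.9, -0.4]
width: 0.0235
finger_force: 30.0
```

```bash
python3 -c "
from h import *
print(rc([.6192,-.1181,.0786],[-2,-27,34]))"
```

```text
(array([ 0.9,  0.2, 32.6]), array([-0.3,  0.9, -0.4]))
```

Call:
carry_out:
  increments:
    - [255, [-0.2, 0, 0.9], 0]
    - [255, [-0.2, 0, 0.8], 0]
    - [255, [0, 0, 0], 0]
    - [255, [-0.2, 0, 0.6], 0]
    - [255, [0, 0, 0], 0]

```text
time: 39.7
tool_pos: [0.6255, -0.0914, 0.078]
ee_rot: [-3.141, 0.0, 3.046]
wrist_force: [-4.0, 0.8, 5.9]
width: 0.0232
finger_force: 31.3
```

Call:
carry_out:
  increments:
    - [190, [0.3, 0, -0.6], 0]
    - [165, [0.3, 0, -0.6], 0]
    - [157, [0, 0, -1], 0]
    - [157, [1.5, 0, -2], 0]
    - [157, [1.5, 0, -1], 0]
    - [157, [0, 0, 0], 0]
    - [157, [0, 0, 0], 0]

```text
time: 40.4
tool_pos: [0.622, -0.0911, 0.0817]
ee_rot: [3.142, 0.0, 3.046]
wrist_force: [0.4, -0.2, -0.4]
width: 0.0358
finger_force: 0.0
```

```bash
python3 - <<'E'
from h import *
im=robot.snapshot('wrist'); cv2.imwrite('pics/w15.png',im)
print(robot.get_obs()['wrist_force'],togo([.6203,-.0912,.0793],np.radians(YAW)))
p=im[205:292,272:285].mean((1,2)).round().astype(int); print(p[[14,18,40,55]],np.where(np.abs(np.diff(p))>12)[0]+205)
E
```

```text
[-0.67601287  0.06693368 -0.18143257] (array([ 1.7, -0.3,  2.4]), np.float64(-0.0), array([ 0.622 , -0.0911,  0.0817]), array([-0.24,  0.32,  1.37,  0.  ,  1.45, -1.71]))
[222 222 144 145] [210 211 212 213 233 234 237 275 276 280]
```

Call:
carry_out:
  increments:
    - [157, [2, 0, 2.3], 0]
    - [157, [0, 0, 0], 0]
    - [200, [0, 0, 0], 0]
    - [255, [0, 0, 0], 0]
    - [255, [0, 0, 0], 0]
    - [255, [0, 0, 0], 0]

```text
time: 41.05
tool_pos: [0.62, -0.0909, 0.0795]
ee_rot: [3.141, -0.0, 3.046]
wrist_force: [-0.0, 0.8, -0.6]
width: 0.023
finger_force: 30.0
```

Call:
carry_out:
  increments:
    - [255, [2, 0, -4], 0]
    - [255, [3, 0, -5], 0]
    - [255, [0, 0, -8], 0]
    - [255, [0, -36, 0], 0]
    - [255, [0, -36, 0], 0]
    - [255, [0, -36, 0], 0]
    - [255, [-0.5, 0, 3], 0]
    - [255, [-1.5, 0, 6], 0]

```text
time: 41.85
tool_pos: [0.6071, -0.1989, 0.0884]
ee_rot: [3.141, 0.002, 3.044]
wrist_force: [-0.7, 1.2, -2.0]
width: 0.0231
finger_force: 30.0
```

Call:
carry_out:
  increments:
    - [255, [0, 0, 0], 0]
    - [255, [0, 0, 0], 0]
    - [255, [0, 0, 0], 0]

```text
time: 42.15
tool_pos: [0.607, -0.1969, 0.0876]
ee_rot: [3.141, -0.0, 3.048]
wrist_force: [0.4, -0.4, -0.4]
width: 0.0229
finger_force: 30.0
```

```bash
python3 -c "
from h import *
print(rc([.6203,-.0912,.0793],[-1.5,0,31]))"
```

```text
(array([-1.000e-01, -1.065e+02,  3.980e+01]), array([ 0.4, -0.4, -0.4]))
```

Call:
carry_out:
  increments:
    - [255, [-1.5, -1.3, 1.5], 0]
    - [255, [-1, 0, 1.7], 0]
    - [255, [0, 0, 0], 0]
    - [255, [-0.8, 0, 1.4], 0]
    - [255, [-0.6, 0, 1], 0]
    - [255, [-0.6, 0, 1], 0]
    - [255, [0, 0, 0], 0]

```text
time: 42.85
tool_pos: [0.611, -0.1999, 0.0806]
ee_rot: [3.141, -0.0, 3.046]
wrist_force: [-0.4, -0.2, -1.8]
width: 0.023
finger_force: 30.0
```

```bash
python3 -c "
from h import *
print(rc([.6203,-.0912,.0793],[-1.5,0,31]))"
```

```text
(array([ 1.00e-01, -1.09e+02,  3.16e+01]), array([-0.4, -0.2, -1.8]))
```

Call:
carry_out:
  increments:
    - [255, [-0.3, 0.9, 0.5], 0]
    - [255, [-0.5, 0, 0.9], 0]
    - [255, [-0.6, 0, 0.9], 0]
    - [255, [-0.5, 0, 0.8], 0]
    - [255, [-0.2, 0, 0.3], 0]
    - [255, [0, 0, 0], 0]

```text
time: 43.45
tool_pos: [0.6133, -0.1992, 0.0776]
ee_rot: [3.141, -0.0, 3.046]
wrist_force: [-0.1, 0.8, -0.6]
width: 0.0232
finger_force: 30.2
```

```bash
python3 -c "
from h import *
print(rc([.6203,-.0912,.0793],[-1.5,0,31]))"
```

```text
(array([   0.5, -108.1,   27.8]), array([-0.1,  0.8, -0.6]))
```

Call:
carry_out:
  increments:
    - [255, [-0.1, 0, 0.4], 0]
    - [255, [0, 0, 0], 0]
    - [186, [0, 0, 0], 0]
    - [182, [0, 0, 0], 0]
    - [176, [0, 0, 0], 0]
    - [165, [0, 0, -0.5], 0]
    - [165, [1, 0, -4], 0]
    - [165, [2, 0, -8], 0]

```text
time: 44.25
tool_pos: [0.61, -0.1987, 0.0891]
ee_rot: [3.141, -0.001, 3.046]
wrist_force: [-0.9, 0.5, 1.0]
width: 0.0334
finger_force: 0.0
```

Call:
carry_out:
  increments:
    - [165, [0, 0, -35], 0]
    - [165, [0, 0, -45], 0]
    - [165, [-20, 40, -10], 0]
    - [165, [-20, 40, 0], 0]
    - [165, [-20, 40, 0], 0]
    - [165, [0, 0, 0], 0]
    - [165, [0, 0, 0], 0]

```text
time: 44.95
tool_pos: [0.6818, -0.0842, 0.1798]
ee_rot: [-3.141, 0.0, 3.048]
wrist_force: [-0.9, 0.1, 0.4]
width: 0.0332
finger_force: 0.0
```

```bash
python3 - <<'E'
from h import *
c=robot.get_calibration('wrist'); im=robot.snapshot('wrist'); cv2.imwrite('pics/w16.png',im); np.save('w16.npy',c,allow_pickle=True)
print(robot.get_obs()['tool_pos'])
q=np.array([proj('wrist',cage((x,y,.022)),c) for x in(-.055,.055) for y in(-.15,.15)]); a=q.min(0).astype(int); b=q.max(0).astype(int); print(a,b)
cr=im[max(0,a[1]-5):b[1]+10,max(0,a[0]-5):b[0]+5]; f=780/cr.shape[1]; cv2.imwrite('pics/final.png',cv2.resize(cr,None,fx=f,fy=f,interpolation=cv2.INTER_CUBIC)); print(f)
hsv=cv2.cvtColor(im,cv2.COLOR_BGR2HSV)
for k in(0,3,4):
    y=-.108+.054*k
    print(k,[[proj('wrist',cage((x,y,z+.012)),c).round(1).tolist() for x in(-.018,.018)] for z in(.02,.031)])
    u=int(proj('wrist',cage((0,y,.032)),c)[0]); p=im[150:260,u-4:u+5].mean((1,2)); s=hsv[150:260,u-4:u+5,1].mean(1); r=np.where(s<60)[0]+150; print('rows',r.min(),r.max(),len(r))
E
```

```text
[ 0.68140469 -0.0853336   0.17986783]
[98 99] [429 204]
2.2873900293255134
0 [[[145.1, 125.0], [139.1, 160.8]], [[140.8, 119.3], [134.3, 156.0]]]
rows 150 259 62
3 [[[322.8, 121.4], [325.0, 158.8]], [[324.5, 115.1], [326.9, 153.5]]]
rows 150 259 59
4 [[[381.3, 123.9], [386.1, 160.4]], [[384.9, 117.9], [390.1, 155.4]]]
rows 150 259 60
```

View pics/final.png

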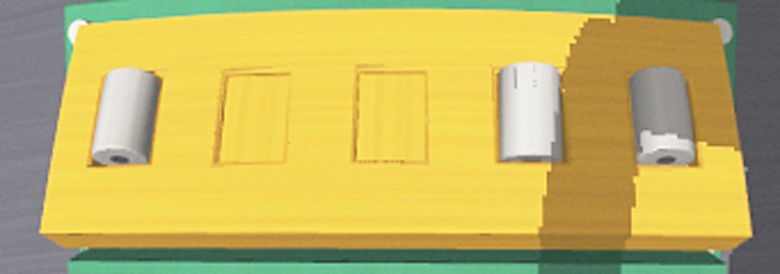

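Pockets 0 (130,115) and 4 (663,115) look fully home. The roller in pocket 3 (530,112) shows almost no end face, so its downhill end is hung up on the edge. I press that end down gently with closed fingertips.

Call:
carry_out:
  increments:
    - [255, [25, 14, 0], 0]
    - [255, [25, 14, 0], 0]
    - [255, [24.4, 14.4, 15], 0]
    - [255, [0, 0, 30], 0]
    - [255, [0, 0, 25], 0]
    - [255, [0, 0, 15], 0]
    - [255, [0, 0, 0], 0]
    - [255, [0, 0, 0], 0]

```text
time: 45.8
tool_pos: [0.6119, -0.0368, 0.0954]
ee_rot: [-3.142, 0.001, 3.045]
wrist_force: [-0.1, -0.4, -0.2]
width: 0.0008
finger_force: 0.0
```

```bash
python3 - <<'E'
from h import *
o=robot.get_obs(); print(togo([.6113,-.0360,.0777],np.radians(YAW)),o['wrist_force'],o['width'])
E
```

```text
(array([ 0.6,  0.7, 17.7]), np.float64(-0.1), array([ 0.6119, -0.0368,  0.0954]), array([-0.15,  0.28,  1.4 , -0.  ,  1.47, -1.63])) [-0.05284814 -0.35484421 -0.18163664] 0.0007546473129310166
```

Call:
carry_out:
  increments:
    - [255, [0.6, 0.7, 5], 0]
    - [255, [0, 0, 3], 0]
    - [255, [0, 0, 1.5], 0]
    - [255, [0, 0, 1.5], 0]
    - [255, [0, 0, 1.5], 0]
    - [255, [0, 0, 0], 0]

```text
time: 46.4
tool_pos: [0.611, -0.035, 0.082]
ee_rot: [3.142, -0.0, 3.046]
wrist_force: [0.1, 0.5, 0.1]
width: 0.0006
finger_force: 0.1
```

Call:
carry_out:
  increments:
    - [255, [0, 0, 1.2], 0]
    - [255, [0, 0, 1.2], 0]
    - [255, [0, 0, 1.2], 0]
    - [255, [0, 0, 0], 0]

```text
time: 46.8
tool_pos: [0.6111, -0.0351, 0.0784]
ee_rot: [3.141, 0.0, 3.046]
wrist_force: [-0.1, -0.0, 0.9]
width: 0.0005
finger_force: 0.1
```

Call:
carry_out:
  increments:
    - [255, [0, 0, 1], 0]
    - [255, [0, 0, 1], 0]
    - [255, [0, 0, 1], 0]
    - [255, [0, 0, 0], 0]

```text
time: 47.2
tool_pos: [0.6115, -0.0351, 0.0773]
ee_rot: [-3.142, 0.002, 3.046]
wrist_force: [-1.6, 0.7, 6.2]
width: 0.0007
finger_force: 3.3
```

Call:
carry_out:
  increments:
    - [255, [0, 0, 1], 0]
    - [255, [0, 0, 1], 0]
    - [255, [0, 0, 0], 0]

```text
time: 47.5
tool_pos: [0.6117, -0.0352, 0.077]
ee_rot: [-3.141, 0.003, 3.046]
wrist_force: [-4.5, 0.2, 11.2]
width: 0.0005
finger_force: 6.0
```

Contact came exactly at the home level (0.0777) and was stiff, so pocket 3's roller is home. That makes pockets 0 and 4 the steeper ones, so I check the pixel data against 30° and against a raised uphill end.

Call:
carry_out:
  increments:
    - [255, [0, 0, -10], 0]
    - [255, [0, 0, -30], 0]
    - [255, [0, 0, 0], 0]

```text
time: 47.8
tool_pos: [0.6137, -0.0354, 0.118]
ee_rot: [-3.141, 0.008, 3.046]
wrist_force: [1.2, -0.3, 1.1]
width: 0.0006
finger_force: 0.0
```

```bash
python3 - <<'E'
from h import *
c=np.load('w16.npy',allow_pickle=True).item(); im=cv2.imread('pics/w16.png')
for k in(0,3,4):
    y=-.108+.054*k
    for t in(30,40):
        # tilt about downhill bottom corner (-18,8)
        a=np.radians(t-30); f=lambda x,z:cage((-.018+np.cos(a)*(x+.018)-np.sin(a)*(z-.008),y,.008+np.sin(a)*(x+.018)+np.cos(a)*(z-.008)))
        print(k,t,[proj('wrist',f(x,z),c).round(1).tolist() for x,z in((-.018,.032),(.018,.032),(.018,.020))])
    u0,v0=proj('wrist',cage((.018,y,.032)),c); ud,vd=proj('wrist',cage((-.018,y,.032)),c)
    L=[]
    for v in range(112,175):
        u=ud+(u0-ud)*(v-vd)/(v0-vd); u=int(round(u)); L.append(int(im[v,u-2:u+3].mean()))
    print('from row 112:',L)
print(togo([.6434,.0151,.0907],np.radians(YAW)))
E
```

```text
0 30 [[145.1, 125.0], [139.1, 160.8], [144.0, 165.7]]
0 40 [[145.9, 121.3], [137.4, 153.3], [142.0, 160.6]]
from row 112: [182, 183, 182, 182, 181, 183, 182, 182, 182, 181, 181, 189, 229, 228, 227, 228, 227, 228, 227, 227, 227, 227, 227, 227, 228, 227, 228, 227, 227, 228, 228, 227, 227, 227, 226, 227, 227, 228, 227, 226, 226, 228, 227, 227, 227, 231, 228, 190, 162, 164, 157, 150, 160, 144, 118, 170, 185, 183, 183, 184, 183, 182, 184]
3 30 [[322.8, 121.4], [325.0, 158.8], [323.1, 164.2]]
3 40 [[322.5, 117.5], [325.7, 150.8], [323.9, 158.7]]
from row 112: [183, 185, 184, 184, 182, 183, 182, 181, 190, 222, 238, 236, 235, 236, 236, 236, 236, 236, 237, 236, 236, 236, 236, 236, 236, 236, 236, 236, 236, 236, 236, 236, 236, 235, 236, 235, 236, 236, 236, 235, 235, 235, 235, 235, 235, 234, 235, 236, 236, 213, 129, 116, 101, 155, 179, 184, 182, 181, 181, 182, 182, 183, 183]
4 30 [[381.3, 123.9], [386.1, 160.4], [382.0, 165.5]]
4 40 [[380.6, 120.1], [387.6, 152.7], [383.7, 160.2]]
from row 112: [127, 128, 124, 123, 125, 126, 126, 128, 127, 126, 124, 144, 150, 150, 148, 149, 149, 148, 150, 150, 149, 148, 150, 150, 149, 149, 149, 150, 149, 149, 148, 150, 149, 150, 150, 151, 150, 150, 149, 147, 180, 229, 230, 229, 228, 229, 231, 175, 163, 168, 133, 92, 117, 142, 164, 173, 183, 183, 184, 181, 181, 183, 182]
(array([-24.6,  53.1,  27.5]), np.float64(-0.0), array([ 0.6137, -0.0354,  0.118 ]), array([-0.15,  0.26,  1.37,  0.  ,  1.5 , -1.63]))
```

Pockets 0 and 4 match a 30° home pose in both ridge rows and length. Pocket 3's roller was too flat (length 40 against 37.4) before the press. I return to the same viewpoint to compare.

Call:
carry_out:
  increments:
    - [255, [0, 0, -30], 0]
    - [255, [-24, -14.4, -32], 0]
    - [255, [-24, -14.4, 0], 0]
    - [255, [-24, -14.4, 0], 0]
    - [255, [0, 0, 0], 0]
    - [255, [0, 0, 0], 0]

```text
time: 48.4
tool_pos: [0.6781, -0.085, 0.1735]
ee_rot: [3.141, -0.003, 3.045]
wrist_force: [-0.7, -0.4, -0.6]
width: 0.0001
finger_force: 0.0
```

```bash
cat > chk.py <<'E'
from h import *
c=robot.get_calibration('wrist'); im=robot.snapshot('wrist'); cv2.imwrite('pics/w17.png',im); print(robot.get_obs()['tool_pos'],robot.get_obs()['time'])
for k in(0,3,4):
    y=-.108+.054*k
    u0,v0=proj('wrist',cage((.018,y,.032)),c); ud,vd=proj('wrist',cage((-.018,y,.032)),c); L=[]
    for v in range(112,175):
        u=int(round(ud+(u0-ud)*(v-vd)/(v0-vd))); L.append(int(im[v,u-2:u+3].mean()))
    print(k,vd.round(1),v0.round(1),'from 112:',L[4:58])
E
python3 chk.py
```

```text
[ 0.67788028 -0.0845612   0.17402656] 48.45
0 129.8 166.6 from 112: [180, 181, 181, 180, 180, 180, 182, 181, 182, 180, 180, 179, 210, 224, 226, 226, 225, 225, 225, 225, 226, 225, 226, 225, 225, 224, 226, 226, 225, 225, 225, 225, 225, 226, 225, 225, 225, 224, 226, 226, 225, 225, 225, 224, 224, 225, 224, 232, 224, 157, 160, 160, 158, 157]
3 125.9 164.3 from 112: [181, 183, 184, 182, 182, 181, 182, 180, 196, 223, 227, 226, 227, 226, 227, 227, 226, 226, 226, 226, 227, 228, 227, 227, 226, 226, 227, 226, 226, 227, 227, 227, 227, 227, 227, 227, 227, 227, 227, 227, 227, 226, 227, 226, 226, 230, 221, 160, 163, 158, 117, 76, 83, 113]
4 128.2 165.7 from 112: [124, 124, 123, 122, 125, 125, 124, 125, 125, 124, 122, 134, 148, 147, 146, 147, 146, 146, 148, 147, 146, 147, 147, 147, 146, 146, 147, 148, 147, 147, 148, 147, 146, 147, 146, 148, 147, 147, 142, 193, 231, 227, 227, 226, 227, 228, 226, 237, 149, 163, 163, 152, 94, 112]
```

After the press, pocket 3 matches the other two: ridge rows 125–162, its end face now visible, and brightness 226 against 225 and 226. All three rollers are home, so I hand in.

```bash
python3 -c "
from bench import robot
print(robot.close_job())"
```

```text
the job is handed in; nothing more can be done
None
```

I handed the job in at about 48 s: all three steel rollers read fully home in pockets 0, 3 and 4, judging by camera measurements and a light press on pocket 3. I kept off pocket 1, which looked blocked in the camera view; pocket 2, also blocked, served only to regrip each roller. The roller in pocket 3 first hung up on its edge and needed that press, each roller dropped the last 7 mm or so after I opened the fingers, and I left the brown roller and the other things on the bench alone.

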